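# Seat the sensor board in the blood analyser

### The arm

A 6-joint arm with a two-finger parallel gripper is mounted at the origin on the work surface. World frame = base frame: x ahead of the robot, y to its left, z up, the work surface at z = 0. Lengths are in m, angles in rad, forces in N, time in s.
With the tool pointing down it reaches from about 0.325 to 0.775 m from the base axis. Payload 5.5 kg.
Tool frame: the origin (TCP) lies midway between the tips of the shut fingers; the grasp point (between the pads) lies 19 mm behind it; z points along the fingers, y is the line along which they close (so a half turn about z gives the same grasp; the last joint's range is limited). The gripper opens to 85 mm and grips with 20 to 120 N. Pads are 22 mm wide; open, the fingers measure 114 mm over their backs; the gripper's body (76 mm by 85 mm) begins 54 mm behind the grasp point. The pads swing forward as they close: fully open they stand 13 mm farther back than shut.
Start: joints at [-1.378, 0.091, 1.231, -0, 1.82, -0.057], TCP at [0.148, -0.581, 0.231] pointing down, gripper open.
Joint ranges: [-2.87, 2.87], [-0.86, 2.18], [0.17, 2.46], [-1.51, 4.65], [0.06, 2.69], [-2.65, 2.65]. Speed limits (rad/s): [2.57, 2.57, 3.01, 3.14, 3.14, 3.14].

### API

Orientations are given as a unit quaternion [x, y, z, w].
In Python, from workcell import observe, read_camera, workorder gives the robot as it stands.
- The arm moves only by the tool step_arm, never from a script. Its argument "steps" is a list of rows, each an object of numbers: "tx", "ty", "tz": the shift along the tool's x, y, z each as a share of 0.4 m, from -1 to 1; "ax", "ay", "az": the turn, a rotation vector about the tool's x, y, z each as a share of 180 degrees, from -1 to 1; "jaw": the gripper command: -1 is fully open, 1 is shut, values between are in proportion. A call has 1 to 5 rows; each row is the pose to reach, as a shift and turn from the pose commanded when the call began, along the tool's axes at that moment, turning the shorter way round; what a row does not reach only later rows make up. A row lasts 1/10 s, in which the tool goes at most 50 mm and 8.59 degrees, less where a joint would pass 70% of its speed; a pose out of reach is approached as far as the arm can. A call with a number of a shift or a turn outside -1 to 1 is refused whole. A call with a gripper value outside its range is refused whole. The fingers move at their own pace and stop on an object; "grip_force" is the grip in N (left out, the last holds). Time passes only in rows, so rows that repeat a pose let the fingers close. It gives the time, the measured TCP pose, the force, the opening and the grip force at its end, in the units of the state.
- observe(): the state, without advancing time (a new reading comes with each control period).
- read_camera(name): name is "scene" or "top" or "wrist"; returns a dict with "pixels" (480x640x3 uint8, blue, green, red), "range_z" (480x640 float32, m along the optical axis (not along the pixel's ray), 0 where there is no reading), "fov_y" (degrees; the focal length in pixels is half the picture's height over the tangent of half this angle, whatever the lens; pixels are square), "cx", "cy" (the principal point, pixels), "cam_to_world" (4x4, takes a point from camera to world coordinates). Camera axes: x right, y down, z forward; pixel columns grow to the right and rows downward; lengths in m; the calibration is good to about 2 mm. A picture is of the moment at which its call begins.
- workorder.close_job(): hands the job in; it is judged then, once.
The state is a dict: "time_s": time; "joint_positions": joint angles; "qd": joint speeds; "joint_torque": joint torques, N m; "tool_pos": TCP position; "ee_rot": TCP orientation; "force": force on the tool from outside, world axes, zero at the start; "ft_torque": the same for the moment, N m; "opening": finger opening in m; "gripper_force": force on a finger pad.
Only numpy, scipy, OpenCV 4.12 (cv2) and the standard library are available. Lean on these libraries where they do the work, as an engineer would, in place of code of your own. Each camera call takes 0.05 s, during which the arm holds its last target. There are 200 camera calls.

### The job

Take the sensor board out of its storage stand and slide it gently down the two card guides of the analyser's leaning bay, without letting it drop, until it rests on the sprung connector. Then swing both ejector levers fully inwards so that they press the board fully home, and let go. Leave the bottle, the tube rack and the carton where they are.

Things in the scene. Friction and masses are not known exactly. Their poses are not given: they have to be found in the camera images.
- board_grip (a point): Centre of the grey grip bar (12 mm thick in x, 44 wide in y, 30 high in z) on top of the loose sensor board, 15 mm above the top edge of its green plate (5 mm thick, 100 wide, 90 high) and 105 mm above its foot edge. x through the thickness, y along the width, z from foot to bar. 0.16 kg, same front and back: may go in either way round. Starts upright in the stand.
- board: The same sensor board: origin at the middle of its foot edge, the lower edge that goes in first; same axes as board_grip.
- stand: Fixed white storage stand, 70 x 130 x 36 mm high; a slot along its y, 6.6 mm wide, 30 mm deep, floor 6 mm above the table, holds the board upright with its width along the stand's y (it may lean 0.05 rad). Origin at the centre of its underside.
- bay: Open card bay on the analyser's white dock, leaning 25 degrees towards the robot. z: up along the two guides (the board slides in along -z); y: across, from guide to guide; x: away from the robot and up, through the board's thickness. Origin: where the middle of the board's foot is when fully home, 93 mm above the table; the seated board's axes lie along these (or half a turn about z).
- bay_mouth (a point): Middle between the tops of the two aluminium guides, z = 90 mm in the bay's frame, same axes. Guides at |y| = 43 to 63 mm; slots 8 mm wide in x, 103 mm apart in y at their bottoms, straight up to z = 75 mm, flared from there to 90 mm. Open front and back between them.
- connector (a joint): Black sprung connector strip across the bottom of the bay, under the board's foot: 0 = up (its top at z = 8 mm in the bay's frame), 0.008 = pressed by a board that is fully home. An unpressed board rests with its foot about 8 mm above home and springs back there; about 6 to 9 N holds it home.
- lever_left (a joint): Ejector lever on the bay's left (+y) side, turning in the board's plane about the bay's x. 0 = fully closed, at a stop: nose over the board's top edge, handle leaning 0.5 rad inwards. Grows as it swings outwards, to 1.25; starts open, 0.95 to 1.2, its nose 3 mm or more clear of the board. Stiff (0.18 N m): stays where left. Pushing its tip inwards takes 4 N, in the last 0.3 rad about 6 to 9 N.
- lever_left_tip (a point): Middle of this lever's thumb pad, 49 mm from the hinge (pad 24 mm along the bay's x, 10 mm thick, 18 mm along the handle, which ends 9 mm beyond this point). At lever angle q it lies at y = (76 + 49 sin(q - 0.5)), z = 94 + 49 cos(q - 0.5) mm in the bay's frame.
- lever_left_hinge (a point): Hinge of this lever: y = 76 mm, z = 94 mm in the bay's frame. Its metal posts reach out to |y| = 85 mm and up to z = 103 mm.
- lever_right (a joint): Ejector lever on the bay's right (-y) side, turning in the board's plane about the bay's x. 0 = fully closed, at a stop: nose over the board's top edge, handle leaning 0.5 rad inwards. Grows as it swings outwards, to 1.25; starts open, 0.95 to 1.2, its nose 3 mm or more clear of the board. Stiff (0.18 N m): stays where left. Pushing its tip inwards takes 4 N, in the last 0.3 rad about 6 to 9 N.
- lever_right_tip (a point): Middle of this lever's thumb pad, 49 mm from the hinge (pad 24 mm along the bay's x, 10 mm thick, 18 mm along the handle, which ends 9 mm beyond this point). At lever angle q it lies at y = -(76 + 49 sin(q - 0.5)), z = 94 + 49 cos(q - 0.5) mm in the bay's frame.
- lever_right_hinge (a point): Hinge of this lever: y = -76 mm, z = 94 mm in the bay's frame. Its metal posts reach out to |y| = 85 mm and up to z = 103 mm.
- sanitiser: Bystander: clear bottle, 56 mm across, 130 mm high, loose. Origin at the centre of its underside.
- tube_rack: Bystander: white rack of blood tubes, 60 x 130 x 90 mm high, loose. Origin at the centre of its underside.
- swab_carton: Bystander: paper carton 60 x 100 x 60 mm high, loose. Origin at the centre of its underside.
Mind the look-alikes: they are no part of the job. Of the things shaped like the board, the green one is meant.

How it is judged:
By the outcome, as a careful person would: the job done as asked, in the order asked, and still so for the second after the job is handed in, with the robot touching nothing.
It also fails if it takes over 67 s, if anything falls off the work surface, if the arm or the gripper's body presses on something with over 40 N, if the wrist force passes 120 N, or if a joint passes its speed limit or range.

## Working session

There is one attempt and no reset: what is moved stays moved. The work goes in short steps, Python scripts to look and compute and a tool call to move; the robot and the scene stay as the last step left them, time stands still between calls to the robot, and variables do not carry over. Pictures are saved under pics/ and viewed, at most 10 in all, crops included, and the job is handed in when it is done.

Besides the shell and the picture viewer there is one more tool, called as a command line: name --argument value ..., lists and objects as JSON in quotes. step_arm: Moves the arm, as the interface text tells. Shift numbers are shares of 0.4 m and turn numbers shares of 180 degrees, none past 1 either way. Its arguments: {"type":"object","properties":{"steps":{"type":"array"},"grip_force":{"type":"number"}},"required":["steps"]}

```bash
ls; mkdir -p pics; cat > h.py <<'E'
import numpy as np, cv2
from scipy.spatial.transform import Rotation as R
from workcell import observe, read_camera, workorder
def cam(n):
    d=read_camera(n); d['f']=240/np.tan(np.radians(d['fov_y'])/2); return d
def cloud(d):
    v,u=np.mgrid[0:480,0:640]; z=d['range_z']
    P=np.stack([(u-d['cx'])*z/d['f'],(v-d['cy'])*z/d['f'],z],-1)
    T=np.array(d['cam_to_world']); return P@T[:3,:3].T+T[:3,3]
E
python3 - <<'E'
from h import *
o=observe(); print(o)
a=cam('scene'); b=cam('top')
for n,d in (('scene',a),('top',b)):
    cv2.imwrite(f'pics/{n}0.png',d['pixels']); np.savez(f'pics/{n}0.npz',p=d['pixels'],P=cloud(d),z=d['range_z'])
    print(n,d['f'],np.round(d['cam_to_world'],3))
E
```

```text
pics
{'time_s': 0.0, 'joint_positions': array([-1.37772647e+00,  9.19054210e-02,  1.23191188e+00, -8.59596625e-07,
        1.81984388e+00, -5.66843614e-02]), 'qd': array([-0.00120016, -0.00139907, -0.00024916,  0.00145266,  0.00038295,
        0.00030632]), 'joint_torque': array([ 2.31959239e-03, -4.58728051e+01, -4.18023133e+01,  1.67297112e-04,
        1.17231594e-02,  3.17134415e-06]), 'tool_pos': array([ 0.14824851, -0.5810851 ,  0.23010835]), 'ee_rot': array([ 9.92212464e-01,  1.24552629e-01, -7.08900489e-05, -1.03182759e-03]), 'force': array([ 0.37493632,  0.24546037, -0.91413135]), 'ft_torque': array([ 0.03369862, -0.0030828 ,  0.02309681]), 'gripper_force': 0.0, 'opening': 0.0854121690289967}
scene 554.703917773204 [[-0.201  0.6   -0.774  1.474]
 [ 0.979  0.138 -0.148  0.118]
 [ 0.018 -0.788 -0.615  0.806]
 [ 0.     0.     0.     1.   ]]
top 527.4290699508286 [[ 0.022 -0.988  0.15   0.478]
 [-1.    -0.023 -0.008 -0.018]
 [ 0.011 -0.149 -0.989  1.064]
 [ 0.     0.     0.     1.   ]]
```

View pics/scene0.png

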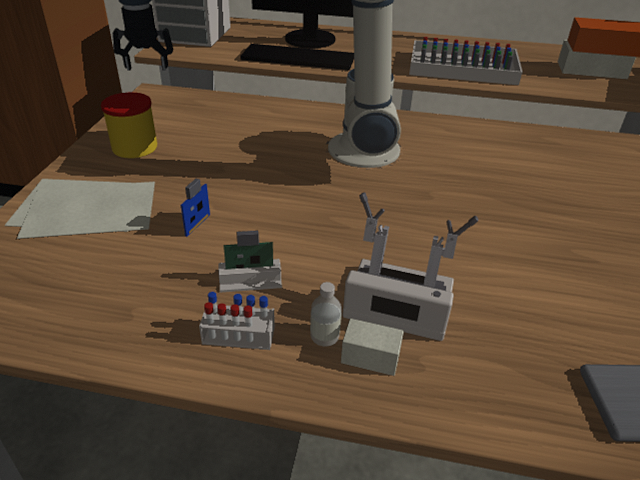

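View pics/top0.png

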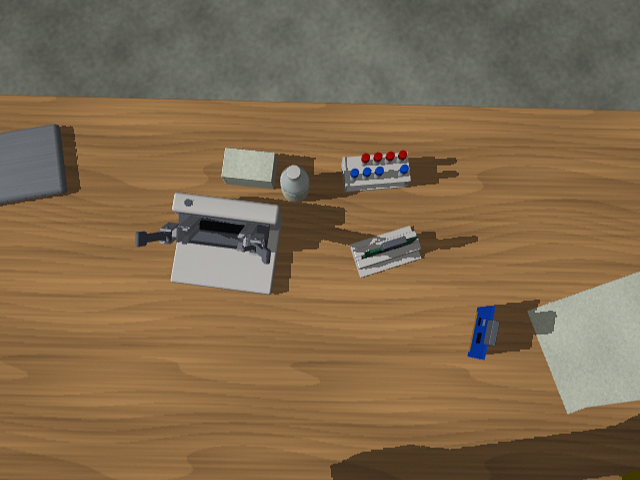

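The scene picture shows the green board in its stand at px (249,255), the bay at (400,290) with both levers open, and the blue look-alike at (196,208). The top picture shows the stand at (387,252) and the bay at (225,240), with the bottle at (294,183), the rack at (376,171) and the carton at (249,168). Next I'll measure from the depth.

```bash
python3 - <<'E'
from h import *
T=np.load('pics/top0.npz');S=np.load('pics/scene0.npz')
def roi(A,u0,u1,v0,v1): return A['P'][v0:v1,u0:u1].reshape(-1,3),A['p'][v0:v1,u0:u1].reshape(-1,3).astype(int)
P,c=roi(T,335,440,215,290)
st=P[(P[:,2]>.025)&(P[:,2]<.045)]; print('stand rect',cv2.minAreaRect((st[:,:2]*1000).astype(np.float32)),np.median(st[:,2]))
for n,A,r in(('top',T,(335,440,215,290)),('scene',S,(210,290,220,300))):
    P,c=roi(A,*r)
    hi=P[(P[:,2]>.108)&(P[:,2]<.16)]; gr=(c[:,1]>c[:,2]*1.3)&(c[:,1]>c[:,0]*1.1)&(P[:,2]>.03); g=P[gr]
    print(n,'bar',len(hi),hi.min(0),hi.max(0),np.median(hi,0),'green',len(g),g.min(0),g.max(0),np.median(g,0))
    for q in(hi,g):
        m=q[:,:2].mean(0); w,V=np.linalg.eigh(np.cov((q[:,:2]-m).T)); print(m,V[:,1],np.sqrt(w))
P,c=roi(T,125,290,180,300)
h=P[:,2]; print(np.histogram(h,bins=np.arange(0,.3,.01)))
bx=P[(h>.02)]; print(bx.min(0),bx.max(0))
for lo,hi in((.03,.075),(.075,.1),(.1,.14),(.14,.19),(.19,.25)):
    q=P[(h>lo)&(h<hi)]; 
    if len(q)>5: print(lo,hi,len(q),cv2.minAreaRect((q[:,:2]*1000).astype(np.float32)))
P,c=roi(S,335,490,185,345);h=P[:,2]
for lo,hi in((.14,.19),(.19,.3)):
    q=P[(h>lo)&(h<hi)&(P[:,0]>.2)];
    for s in (q[q[:,1]>np.median(bx[:,1])],q[q[:,1]<=np.median(bx[:,1])]):print('scene',lo,hi,len(s),s.min(0),s.max(0))
# bystanders
for n,r in(('bottle',(278,312,160,205)),('rack',(340,415,148,195)),('carton',(218,280,145,190))):
    P,c=roi(T,*r); q=P[P[:,2]>.03]; print(n,q.min(0),q.max(0))
for n,im,b in(('t',T,(120,170,180,180)),):
    x,y,w,hh=120,180,180,125; a=cv2.resize(T['p'][180:305,120:300],None,fx=3,fy=3,interpolation=3); b=cv2.resize(S['p'][180:345,330:490],None,fx=3,fy=3,interpolation=3)
    o=np.zeros((500,800,3),np.uint8); o[:250,:360]=cv2.resize(a,(360,250)); 
    o[:495,320:800]=b; o[:250,:360]=cv2.resize(a,(360,250)); cv2.imwrite('pics/crop1.png',o)
E
```

```text
stand rect ((624.0531616210938, -169.452392578125), (39.16706848144531, 130.1042022705078), 18.779226303100586) 0.03619981261830452
top bar 192 [ 0.61175922 -0.19117527  0.10836619] [ 0.63630857 -0.14746558  0.13106138] [ 0.6230433  -0.1685257   0.12591447] green 165 [ 0.47765849 -0.2249578   0.03501132] [ 0.65187183 -0.01839627  1.06359288] [ 0.61498554 -0.14507824  0.09028611]
[ 0.62313202 -0.16850395] [-0.316208    0.94868989] [0.00376033 0.01333186]
[ 0.61864555 -0.15969587] [-0.43150824  0.902109  ] [0.00888921 0.04138827]
scene bar 214 [ 0.61892474 -0.19047716  0.10812448] [ 0.6438535  -0.14559824  0.1284843 ] [ 0.63224375 -0.16766306  0.12067528] green 911 [ 0.61042684 -0.21472161  0.03309053] [1.4736021  0.11814932 0.80591513] [ 0.63104215 -0.16880293  0.0700176 ]
[ 0.63238501 -0.16739653] [-0.31807489  0.94806559] [0.00359858 0.01254285]
[ 0.63874901 -0.16467428] [-0.94714379 -0.32080934] [0.03007637 0.08811296]
(array([4144,  129, 4191,  160,  111,  109,   83,  481,  247, 1937, 1107,
         67,   64,   61,   79,  199,  277,  199,  229,  165,  150,  148,
        140,    3,
[... 787 characters left out ...]
6 ((601.5950927734375, 155.0328369140625), (221.28370666503906, 39.75875473022461), 83.2241439819336)
scene 0.14 0.19 552 [0.61189539 0.19107351 0.14002419] [0.65455594 0.23997933 0.1898982 ]
scene 0.14 0.19 546 [0.59550485 0.06417166 0.1402773 ] [0.64412919 0.10876014 0.18993052]
scene 0.19 0.3 183 [0.5997193  0.21233659 0.19014542] [0.63292051 0.2655435  0.22460077]
scene 0.19 0.3 181 [0.57675216 0.04663897 0.19048021] [0.61783478 0.09532319 0.22827558]
bottle [ 0.47765849 -0.01839627  0.03009971] [0.77617408 0.04364992 1.06359288]
rack [ 0.47765849 -0.2136187   0.03037009] [ 0.81815372 -0.01839627  1.06359288]
carton [ 0.47765849 -0.01839627  0.03000215] [0.81648412 0.15999265 1.06359288]
```

View pics/crop1.png

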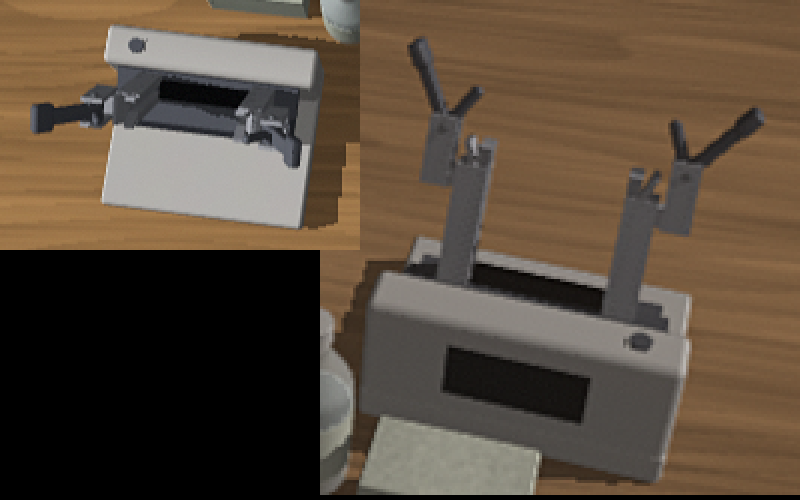

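The crop shows both guide columns, the noses and the open handles: right handle about (425,75), left handle about (735,135). The bay yaw is roughly −6°. I'll refine the bay pose in its own frame.

```bash
cat >> h.py <<'E'
def bayR(yaw):
    c,s=np.cos(np.radians(25)),np.sin(np.radians(25)); e=np.array([np.cos(yaw),np.sin(yaw),0]); k=np.array([0,0,1.])
    z=-s*e+c*k; x=c*e+s*k; y=np.cross(z,x); return np.stack([x,y,z],1)
E
python3 - <<'E'
from h import *
T=np.load('pics/top0.npz');S=np.load('pics/scene0.npz')
def roi(A,u0,u1,v0,v1):
    P=A['P'][v0:v1,u0:u1].reshape(-1,3); z=A['z'][v0:v1,u0:u1].ravel(); return P[z>0]
t=roi(T,125,290,180,300); s=roi(S,335,490,185,345)
q=t[(t[:,2]>.02)&(t[:,2]<.03)&(t[:,0]<.62)]; r=cv2.minAreaRect((q[:,:2]*1000).astype(np.float32)); print('slab',r,cv2.boxPoints(r))
q=t[(t[:,2]>.085)&(t[:,2]<.108)&(t[:,0]>.63)]; r=cv2.minAreaRect((q[:,:2]*1000).astype(np.float32)); print('back',r,cv2.boxPoints(r))
yaw=np.radians(-6.2); B=bayR(yaw); o=np.array([.645,.142,.093])
for n,P in(('top',t),('scene',s)):
    L=(P-o)@B*1000
    for sg in(1,-1):
        m=(L[:,1]*sg>30)&(L[:,1]*sg<69)&(L[:,2]>35)&(L[:,2]<80)&(abs(L[:,0])<30); k=L[m]
        print(n,sg,'guide',len(k),'x',np.percentile(k[:,0],[2,10,50,90,98]).round(1),'y',np.percentile(k[:,1],[1,5,50,95,99]).round(1))
        # per z slab
        for z0 in(25,45,65):
            kk=k[(k[:,2]>z0)&(k[:,2]<z0+20)]; 
            if len(kk)>5: print('   z',z0,np.median(kk,0).round(1),kk[:,1].min().round(1),kk[:,1].max().round(1))
        m=(L[:,1]*sg>38)&(L[:,1]*sg<67)&(L[:,2]>75)&(L[:,2]<110)&(abs(L[:,0])<30);k=L[m]; print('   top z',np.percentile(k[:,2],[50,90,97,100]).round(1))
        m=(L[:,1]*sg>55)&(L[:,2]>112)&(abs(L[:,0])<30);k=L[m]; 
        if len(k)>5:
            e=k[np.argsort(np.hypot(abs(k[:,1])-76,k[:,2]-94))[-8:]]; print('   lever end',e.mean(0).round(1),'x range',np.percentile(k[:,0],[2,98]).round(1), 'ang',np.degrees(np.arctan2(np.median(abs(k[:,1])-76),np.median(k[:,2]-94))).round(1))
E
```

```text
slab ((585.4243774414062, 152.6563262939453), (200.2870330810547, 89.16847229003906), 84.03858947753906) [[530.6805    57.684845]
 [619.36676   48.42392 ]
 [640.1683   247.6278  ]
 [551.482    256.88873 ]]
back ((676.0031127929688, 126.9730224609375), (109.4355697631836, 224.11058044433594), 9.472064018249512) [[603.5908   228.49582 ]
 [640.4719     7.44077 ]
 [748.4154    25.450226]
 [711.5343   246.50528 ]]
top 1 guide 228 x [-7.1 -3.4 10.8 18.  18.6] y [46.9 47.1 52.9 65.6 67.4]
   z 25 [14.5 51.2 39.7] 47.0 67.2
   z 45 [15.2 51.7 55.9] 46.9 68.5
   z 65 [ 6.7 55.1 73.5] 46.8 67.5
   top z [83.7 87.5 88.7 90.6]
   lever end [  7.8 115.9 139. ] x range [-5.6 16.6] ang 39.2
top -1 guide 190 x [-2.3  0.2 17.1 18.6 19. ] y [-68.  -64.4 -48.7 -39.6 -38.5]
   z 25 [ 18.  -49.6  40.4] -58.8 -38.6
   z 45 [ 17.9 -49.3  56.5] -68.6 -38.2
   z 65 [ 11.  -48.4  72.9] -68.7 -38.3
   top z [ 86.5 101.5 107.8 109.5]
   lever end [  8.3 -99.8 144.4] x range [-4.4 17.6] ang 20.4
scene 1 guide 257 x [ 4.2 16.8 20.1 22.2 23.8] y [49.1 49.8 58.9 67.9 68.7]
   z 25 [20.1 58.8 39.7] 49.2 68.7
   z 45 [20.6 59.3 55.3] 49.1 68.9
   z 65 [19.  58.4 70.3] 48.9 68.8
   top z [81.2 84.  85.  85.2]
   lever end [ 13.1 117.  134.4] x range [ 0.4 21.4] ang 46.6
scene -1 guide 361 x [-2.2  9.1 19.9 23.2 24.3] y [-68.5 -66.7 -49.3 -37.4 -37.1]
   z 25 [ 20.  -46.3  39.6] -57.4 -36.8
   z 45 [ 20.2 -49.7  56.1] -68.8 -37.1
   z 65 [ 18.9 -50.3  71.6] -68.7 -37.0
   top z [ 83.8 104.6 108.6 109.6]
   lever end [ 14.3 -96.4 139.4] x range [-1.6 22.8] ang 22.1
```

```bash
cat >> h.py <<'E'
def go(pos,Rt,base=None):
    """shares to write for a target TCP pose from the present pose"""
    o=observe(); p,q=(o['tool_pos'],R.from_quat(o['ee_rot'])) if base is None else base
    Rt=R.from_matrix(Rt); d=q.inv().apply(np.array(pos)-p)/.4; a=(q.inv()*Rt).as_rotvec()/np.pi
    print('t',d.round(4),'a',a.round(4),'mm',np.linalg.norm(d)*400,'deg',np.linalg.norm(a)*180,'now',p.round(4),'F',o['force'].round(1),'open',round(o['opening'],4),'g',round(o['gripper_force'],1),'time',o['time_s'],'j',o['joint_positions'].round(2))
def Rz(yaw):  # tool down, x along board y at board yaw
    y=np.array([np.cos(yaw),np.sin(yaw),0]); z=np.array([0,0,-1.]); return np.stack([np.cross(y,z),y,z],1)
E
python3 - <<'E'
from h import *
print(Rz(np.radians(18.6)).round(3)); go([.628,-.168,.21],Rz(np.radians(18.6)))
E
```

```text
[[-0.319  0.948  0.   ]
 [ 0.948  0.319  0.   ]
 [ 0.     0.    -1.   ]]
t [ 1.4175 -0.7042  0.052 ] a [-4.000e-04 -5.000e-04 -5.238e-01] mm 633.4401404604615 deg 94.28810127335592 now [ 0.1483 -0.5811  0.2302] F [-0.1  0.7 -0.5] open 0.0852 g 0.0 time 0.1 j [-1.38  0.09  1.23  0.    1.82 -0.06]
```

step_arm --steps '[{"tx": 0.5, "ty": -0.25, "tz": 0, "az": -0.2, "jaw": -1}, {"tx": 0.5, "ty": -0.25, "tz": 0, "az": -0.2, "jaw": -1}, {"tx": 0.5, "ty": -0.25, "tz": 0, "az": -0.2, "jaw": -1}, {"tx": 0.5, "ty": -0.25, "tz": 0, "az": -0.2, "jaw": -1}, {"tx": 0.5, "ty": -0.25, "tz": 0, "az": -0.2, "jaw": -1}]'

```text
$.steps[0]: bad value
```

```bash
python3 -c "
from h import *
go([.628,-.168,.21],Rz(np.radians(18.6)))"
```

```text
t [ 1.4175 -0.7042  0.052 ] a [-4.000e-04 -5.000e-04 -5.238e-01] mm 633.4401404604615 deg 94.28810127335592 now [ 0.1483 -0.5811  0.2302] F [-0.1  0.7 -0.5] open 0.0852 g 0.0 time 0.1 j [-1.38  0.09  1.23  0.    1.82 -0.06]
```

step_arm --steps '[{"tx": 0.5, "ty": -0.25, "tz": 0.0, "ax": 0.0, "ay": 0.0, "az": -0.2, "jaw": -1.0}, {"tx": 0.5, "ty": -0.25, "tz": 0.0, "ax": 0.0, "ay": 0.0, "az": -0.2, "jaw": -1.0}, {"tx": 0.5, "ty": -0.25, "tz": 0.0, "ax": 0.0, "ay": 0.0, "az": -0.2, "jaw": -1.0}, {"tx": 0.5, "ty": -0.25, "tz": 0.0, "ax": 0.0, "ay": 0.0, "az": -0.2, "jaw": -1.0}, {"tx": 0.5, "ty": -0.25, "tz": 0.0, "ax": 0.0, "ay": 0.0, "az": -0.2, "jaw": -1.0}]'

```text
time_s: 0.6
tool_pos: [0.3199, -0.4323, 0.2311]
ee_rot: [0.903, 0.429, 0.001, -0.0]
force: [0.2, -0.1, 0.7]
opening: 0.0856
gripper_force: 0.0
```

```bash
python3 -c "
from h import *
go([.628,-.168,.21],Rz(np.radians(18.6)))"
```

```text
t [0.9989 0.1787 0.054 ] a [ 2.000e-04 -4.000e-04 -3.213e-01] mm 406.4582272767776 deg 57.84130811397187 now [ 0.3199 -0.4323  0.2311] F [ 0.2 -0.1  0.7] open 0.0856 g 0.0 time 0.6 j [-1.   -0.08  1.4   0.    1.82 -0.31]
```

step_arm --steps '[{"tx": 0.55, "ty": 0.1, "tz": 0.03, "ax": 0.0, "ay": 0.0, "az": -0.18, "jaw": -1.0}, {"tx": 0.55, "ty": 0.1, "tz": 0.03, "ax": 0.0, "ay": 0.0, "az": -0.18, "jaw": -1.0}, {"tx": 0.55, "ty": 0.1, "tz": 0.03, "ax": 0.0, "ay": 0.0, "az": -0.18, "jaw": -1.0}, {"tx": 0.55, "ty": 0.1, "tz": 0.03, "ax": 0.0, "ay": 0.0, "az": -0.18, "jaw": -1.0}, {"tx": 0.55, "ty": 0.1, "tz": 0.03, "ax": 0.0, "ay": 0.0, "az": -0.18, "jaw": -1.0}]'

```text
time_s: 1.1
tool_pos: [0.4909, -0.2881, 0.2182]
ee_rot: [0.748, 0.663, 0.0, -0.001]
force: [-0.4, -0.8, -0.4]
opening: 0.0853
gripper_force: 0.0
```

```bash
python3 -c "
from h import *
go([.628,-.168,.21],Rz(np.radians(18.6)))"
```

```text
t [0.3392 0.3042 0.0208] a [-1.000e-04 -6.000e-04 -1.417e-01] mm 182.43072510116974 deg 25.504067252152478 now [ 0.4909 -0.2881  0.2182] F [-0.4 -0.8 -0.4] open 0.0853 g 0.0 time 1.1 j [-0.59  0.01  1.34  0.    1.8  -0.47]
```

step_arm --steps '[{"tx": 0.34, "ty": 0.304, "tz": 0.02, "ax": 0.0, "ay": 0.0, "az": -0.142, "jaw": -1.0}, {"tx": 0.34, "ty": 0.304, "tz": 0.02, "ax": 0.0, "ay": 0.0, "az": -0.142, "jaw": -1.0}, {"tx": 0.34, "ty": 0.304, "tz": 0.02, "ax": 0.0, "ay": 0.0, "az": -0.142, "jaw": -1.0}, {"tx": 0.34, "ty": 0.304, "tz": 0.02, "ax": 0.0, "ay": 0.0, "az": -0.142, "jaw": -1.0}, {"tx": 0.34, "ty": 0.304, "tz": 0.02, "ax": 0.0, "ay": 0.0, "az": -0.142, "jaw": -1.0}]'

```text
time_s: 1.6
tool_pos: [0.6286, -0.168, 0.2089]
ee_rot: [0.584, 0.812, 0.0, -0.002]
force: [0.2, -0.4, -0.7]
opening: 0.0855
gripper_force: 0.0
```

```bash
python3 - <<'E'
from h import *
go([.628,-.168,.21],Rz(np.radians(18.6)))
d=cam('wrist'); cv2.imwrite('pics/w1.png',d['pixels']); P=cloud(d); np.savez('pics/w1.npz',p=d['pixels'],P=P,z=d['range_z'])
o=observe(); Tt=R.from_quat(o['ee_rot']).as_matrix(); C=np.array(d['cam_to_world'])
print('cam in tool',(Tt.T@(C[:3,3]-o['tool_pos'])).round(4),(Tt.T@C[:3,:3]).round(3),d['f'])
E
```

```text
t [ 0.0005 -0.0014 -0.0028] a [-0.0005 -0.0009 -0.0002] mm 1.2446562211491903 deg 0.18604557749576942 now [ 0.6286 -0.168   0.2089] F [ 0.2 -0.4 -0.7] open 0.0855 g 0.0 time 1.6 j [-0.31  0.23  1.12  0.    1.8  -0.64]
cam in tool [ 0.0701  0.0018 -0.1411] [[ 0.001 -0.964 -0.267]
 [ 1.     0.001  0.   ]
 [ 0.    -0.267  0.964]] 426.7668853499622
```

View pics/w1.png

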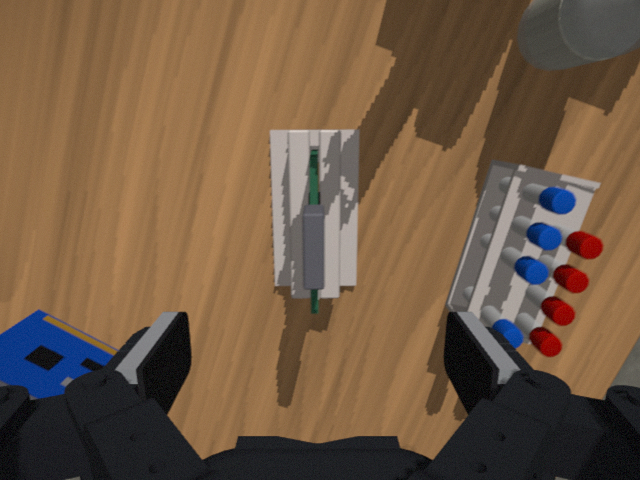

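The wrist picture shows the bar at px (314,248), centred between the fingers, with its top face spanning columns 303–325. The rack is on the right, from about column 450. Next I'll compute the bar's position in the tool frame.

```bash
python3 - <<'E'
from h import *
A=np.load('pics/w1.npz');P=A['P'];o=observe();Tt=R.from_quat(o['ee_rot']).as_matrix()
q=P[195:300,290:340].reshape(-1,3); z=A['z'][195:300,290:340].ravel(); q=q[z>0]
L=(q-o['tool_pos'])@Tt*1000
top=L[(q[:,2]>.12)&(q[:,2]<.14)]; print('bar top: n',len(top),np.percentile(top,[2,50,98],axis=0).round(1), 'worldz',np.median(q[(q[:,2]>.12)],0))
r=cv2.minAreaRect(top[:,:2].astype(np.float32)); print(r)
c=A['p'].astype(int); g=(c[...,1]>c[...,2]*1.3)&(c[...,1]>c[...,0]*1.1)&(P[...,2]>.06)&(P[...,2]<.105); g[:, :250]=0; g[:,380:]=0
G=(P[g]-o['tool_pos'])@Tt*1000; print('green',len(G),np.percentile(G,[2,50,98],axis=0).round(1))
s=(P[...,2]>.03)&(P[...,2]<.042)&(A['z']>0); s[:,:260]=0; s[:,370:]=0; S=(P[s]-o['tool_pos'])@Tt*1000; print('stand',cv2.minAreaRect(S[:,:2].astype(np.float32)))
rk=P[150:360,440:610].reshape(-1,3); zz=A['z'][150:360,440:610].ravel(); K=(rk-o['tool_pos'])@Tt*1000
for h in(.06,.09,.1,.11): 
    m=(rk[:,2]>h)&(rk[:,2]<.16)&(zz>0)&(K[:,1]<200); print(h,K[m][:,1].min() if m.any() else None, rk[m][:,2].max() if m.any() else None, K[m][:,0].min(),K[m][:,0].max())
E
```

```text
bar top: n 1678 [[-17.3  -5.3  83.2]
 [  4.7   0.7  84.6]
 [ 25.    6.2  86.5]] worldz [ 0.62609021 -0.16536407  0.12485606]
((3.3322887420654297, 0.3433265686035156), (11.864330291748047, 44.2452278137207), 89.65460968017578)
green 490 [[-45.7  -2.3 112.9]
 [ 32.6  -0.  114.5]
 [ 53.1   2.4 144.2]]
stand ((3.2199172973632812, 0.6383819580078125), (38.67607498168945, 129.6771240234375), 89.63693237304688)
0.06 126.85498169891629 0.09130093594521116 -82.36532023282768 33.16091115282353
0.09 130.14443492441814 0.09130093594521116 -79.09346928831607 30.855721241623534Traceback (most recent call last):
  File "<stdin>", line 12, in <module>
    return umr_minimum(a, axis, None, out, keepdims, initial, where)
ValueError: zero-size array to reduction operation minimum which has no identity
```

step_arm --steps '[{"tx": 0.009, "ty": 0.001, "tz": 0.1, "ax": 0.0, "ay": 0.0, "az": -0.002, "jaw": -1.0}, {"tx": 0.009, "ty": 0.001, "tz": 0.2, "ax": 0.0, "ay": 0.0, "az": -0.002, "jaw": -1.0}, {"tx": 0.009, "ty": 0.001, "tz": 0.27, "ax": 0.0, "ay": 0.0, "az": -0.002, "jaw": -0.5}, {"tx": 0.009, "ty": 0.001, "tz": 0.292, "ax": 0.0, "ay": 0.0, "az": -0.002, "jaw": 0.0}, {"tx": 0.009, "ty": 0.001, "tz": 0.292, "ax": 0.0, "ay": 0.0, "az": -0.002, "jaw": 0.3}]' --grip_force 40

```text
time_s: 2.15
tool_pos: [0.6244, -0.1689, 0.0931]
ee_rot: [0.584, 0.812, -0.001, -0.001]
force: [1.0, -0.3, 0.3]
opening: 0.0439
gripper_force: 0.0
```

step_arm --steps '[{"tx": 0.0, "ty": 0.0, "tz": 0.0, "ax": 0.0, "ay": 0.0, "az": 0.0, "jaw": 0.6}, {"tx": 0.0, "ty": 0.0, "tz": 0.0, "ax": 0.0, "ay": 0.0, "az": 0.0, "jaw": 1.0}, {"tx": 0.0, "ty": 0.0, "tz": 0.0, "ax": 0.0, "ay": 0.0, "az": 0.0, "jaw": 1.0}, {"tx": 0.0, "ty": 0.0, "tz": 0.0, "ax": 0.0, "ay": 0.0, "az": 0.0, "jaw": 1.0}, {"tx": 0.0, "ty": 0.0, "tz": 0.0, "ax": 0.0, "ay": 0.0, "az": 0.0, "jaw": 1.0}]' --grip_force 40

```text
time_s: 2.65
tool_pos: [0.627, -0.1689, 0.0976]
ee_rot: [0.583, 0.812, 0.001, 0.002]
force: [-0.1, -1.0, 6.0]
opening: 0.0115
gripper_force: 40.1
```

```bash
python3 -c "
from h import *
go([.628,-.168,.21],Rz(np.radians(18.6)))"
```

```text
t [ 0.0005  0.0041 -0.2811] a [0.0012 0.001  0.0001] mm 112.43874824809164 deg 0.2824138277219807 now [ 0.627  -0.1689  0.0976] F [-0.1 -1.   6. ] open 0.0115 g 40.1 time 2.65 j [-0.32  0.23  1.31 -0.    1.59 -0.64]
```

step_arm --steps '[{"tx": 0.0, "ty": 0.0, "tz": -0.03, "ax": 0.0, "ay": 0.0, "az": 0.0, "jaw": 1.0}, {"tx": 0.0, "ty": 0.0, "tz": -0.07, "ax": 0.0, "ay": 0.0, "az": 0.0, "jaw": 1.0}, {"tx": 0.0, "ty": 0.0, "tz": -0.13, "ax": 0.0, "ay": 0.0, "az": 0.0, "jaw": 1.0}, {"tx": 0.0, "ty": 0.0, "tz": -0.2, "ax": 0.0, "ay": 0.0, "az": 0.0, "jaw": 1.0}, {"tx": 0.0, "ty": 0.0, "tz": -0.27, "ax": 0.0, "ay": 0.0, "az": 0.0, "jaw": 1.0}]'

```text
time_s: 3.15
tool_pos: [0.6255, -0.1682, 0.2046]
ee_rot: [0.583, 0.812, -0.0, -0.0]
force: [0.2, -0.0, -0.5]
opening: 0.0114
gripper_force: 39.2
```

```bash
python3 - <<'E'
from h import *
yaw=np.radians(-6); B=bayR(yaw); o=np.array([.645,.142,.093])+B@[.007,.005,-.001]; print('bay o',o)
Rt=np.stack([B[:,1],B[:,0],-B[:,2]],1)
# grasp point 6.5mm above bar centre -> TCP at board z 105+6.5-19=92.5
go(o+B@[0,0,.0925+.150],Rt)
d=cam('wrist'); P=cloud(d); cv2.imwrite('pics/w2.png',d['pixels']);np.savez('pics/w2.npz',p=d['pixels'],P=P,z=d['range_z'])
E
```

```text
bay o [0.65225235 0.14626529 0.09505202]
t [ 0.8304  0.0816 -0.2756] a [-0.1368 -0.0298  0.1347] mm 351.47805177570825 deg 34.964142296538704 now [ 0.6255 -0.1682  0.2046] F [ 0.2 -0.  -0.5] open 0.0114 g 39.2 time 3.15 j [-0.32  0.22  1.14 -0.    1.79 -0.64]
```

View pics/w2.png

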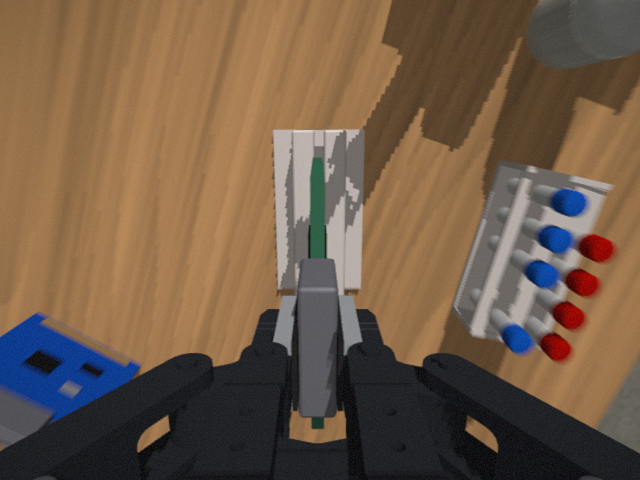

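The wrist picture shows the board held firmly: bar at px (318,335) between the pads, plate top edge visible along column 317, stand slot empty below. I'll raise it and carry it across.

step_arm --steps '[{"tx": 0.03, "ty": 0.0, "tz": -0.12, "ax": -0.03, "ay": -0.006, "az": 0.03, "jaw": 1.0}, {"tx": 0.08, "ty": 0.0, "tz": -0.23, "ax": -0.06, "ay": -0.012, "az": 0.06, "jaw": 1.0}, {"tx": 0.16, "ty": 0.0, "tz": -0.3, "ax": -0.09, "ay": -0.02, "az": 0.09, "jaw": 1.0}, {"tx": 0.26, "ty": 0.0, "tz": -0.35, "ax": -0.115, "ay": -0.025, "az": 0.115, "jaw": 1.0}, {"tx": 0.36, "ty": 0.0, "tz": -0.4, "ax": -0.137, "ay": -0.03, "az": 0.135, "jaw": 1.0}]'

```text
time_s: 3.7
tool_pos: [0.5784, -0.0312, 0.3653]
ee_rot: [0.727, 0.651, 0.147, 0.163]
force: [0.2, -0.1, -2.5]
opening: 0.0113
gripper_force: 39.5
```

```bash
cat >> h.py <<'E'
BO=np.array([.6525,.1463,.093]); BY=np.radians(-6.)
def tgt(z,dx=0,dy=0,gz=.0925): # foot height z in bay frame
    B=bayR(BY); return BO+B@[dx,dy,gz+z], np.stack([B[:,1],B[:,0],-B[:,2]],1)
E
python3 - <<'E'
from h import *
A=np.load('pics/w2.npz')
go(*tgt(.18))
E
```

```text
t [ 0.4599 -0.1654 -0.0074] a [ 0.002   0.0003 -0.0018] mm 195.49674142089285 deg 0.4875968431608038 now [ 0.5784 -0.0312  0.3653] F [ 0.2 -0.1 -2.5] open 0.0113 g 39.5 time 3.7 j [-0.11 -0.3   1.42  0.    1.59 -0.  ]
```

step_arm --steps '[{"tx": 0.115, "ty": -0.041, "tz": -0.007, "ax": 0.002, "ay": 0.0, "az": -0.002, "jaw": 1.0}, {"tx": 0.23, "ty": -0.083, "tz": -0.007, "ax": 0.002, "ay": 0.0, "az": -0.002, "jaw": 1.0}, {"tx": 0.345, "ty": -0.124, "tz": -0.007, "ax": 0.002, "ay": 0.0, "az": -0.002, "jaw": 1.0}, {"tx": 0.46, "ty": -0.165, "tz": -0.007, "ax": 0.002, "ay": 0.0, "az": -0.002, "jaw": 1.0}, {"tx": 0.46, "ty": -0.165, "tz": -0.007, "ax": 0.002, "ay": 0.0, "az": -0.002, "jaw": 1.0}]'

```text
time_s: 4.2
tool_pos: [0.5361, 0.1636, 0.3362]
ee_rot: [0.722, 0.659, 0.143, 0.157]
force: [-0.0, -0.4, -2.1]
opening: 0.0112
gripper_force: 39.6
```

```bash
python3 - <<'E'
from h import *
go(*tgt(.18))
for n in('wrist','top','scene'):
    d=cam(n); np.savez(f'pics/{n}3.npz',p=d['pixels'],P=cloud(d),z=d['range_z'],T=d['cam_to_world'],f=d['f'],c=[d['cx'],d['cy']])
    cv2.imwrite(f'pics/{n}3.png',d['pixels'])
w=cv2.imread('pics/wrist3.png'); s=cv2.imread('pics/scene3.png')[120:340,300:520]
o=np.zeros((600,800,3),np.uint8); o[:330,:440]=cv2.resize(w,(440,330)); o[:360,440:800]=cv2.resize(s,(360,360)); t=cv2.imread('pics/top3.png')[160:310,110:310]; o[340:600,:347]=cv2.resize(t,(347,260)); cv2.imwrite('pics/m3.png',o)
E
```

```text
t [-0.0128  0.0093 -0.0062] a [-0.0027 -0.0014  0.004 ] mm 6.783193998674079 deg 0.9052027224734415 now [0.5361 0.1636 0.3362] F [-0.  -0.4 -2.1] open 0.0112 g 39.6 time 4.2 j [ 0.34 -0.32  1.48 -0.18  1.59  0.39]
```

View pics/m3.png

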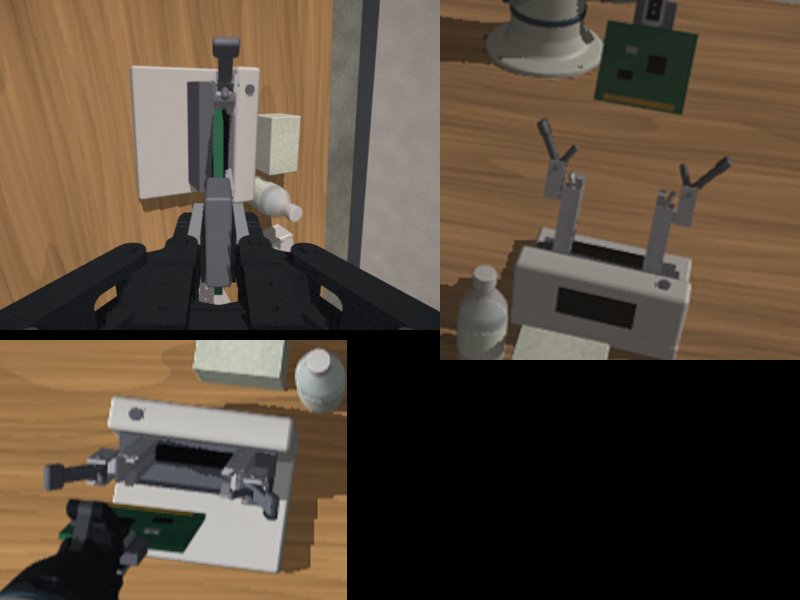

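The montage shows the board held above the bay, about 15 mm left of centre and still settling. In the wrist view the left lever tip is at (226,48) and the left guide at (225,88). In the scene view the board is complete and upright relative to the guides. I'll measure the board against the bay in each camera.

```bash
python3 - <<'E'
from h import *
B=bayR(BY); o=observe(); tp=o['tool_pos']; Tt=R.from_quat(o['ee_rot']).as_matrix()
pc=lambda k:np.percentile(k,[1,5,50,95,99]).round(1) if len(k)>3 else None
for n in('wrist','top','scene'):
    A=np.load(f'pics/{n}3.npz'); P=A['P']; L=((P-BO)@B)*1000; L[A['z']<=0]=9999; c=A['p'].astype(int)
    H=((P-tp)@Tt)*1000; H[A['z']<=0]=9999
    g=(c[...,1]>c[...,2]*1.25)&(c[...,1]>c[...,0]*1.1)&(abs(H[...,0])<70)&(abs(H[...,1])<25)&(H[...,2]>-10)&(H[...,2]<110)
    k=H[g]; print(n,'green(tool)',len(k),'x',pc(k[:,0]),'y',pc(k[:,1]),'z',pc(k[:,2]))
    if len(k)>200 and n!='wrist':
        M=np.c_[k[:,0],k[:,2],np.ones(len(k))]; w=np.linalg.lstsq(M,k[:,1],rcond=None)[0]; print('   plane y=',w.round(4))
    m=(abs(H[...,0])<40)&(abs(H[...,1])<12)&(H[...,2]>-45)&(H[...,2]<-20)&(c.max(-1)<140)
    if n=='wrist': k=H[m]; print('   bar',len(k),'x',pc(k[:,0]),'y',pc(k[:,1]),'z',pc(k[:,2]))
    for sg in(1,-1):
        for nm,y0,y1,z0,z1 in(('guide low',35,72,25,70),('guide top',35,72,78,98),('pad',88,130,118,150)):
            m=(L[...,1]*sg>y0)&(L[...,1]*sg<y1)&(L[...,2]>z0)&(L[...,2]<z1)&(abs(L[...,0])<25)
            k=L[m]
            if len(k)>10: print('   ',sg,nm,len(k),'x',pc(k[:,0]),'y',pc(k[:,1]*sg),'z',pc(k[:,2]))
go(*tgt(.18))
E
```

```text
wrist green(tool) 1589 x [-40.8 -38.   45.2  58.3  58.5] y [-7.6 -6.6 -4.1 -1.8 -1.6] z [ 1.1  1.5  2.7 46.8 78.6]
   bar 7717 x [-12.9  -9.8  12.2  29.2  29.9] y [-11.3 -10.7  -3.1   7.   11.1] z [-44.7 -43.1 -27.5 -25.  -21. ]
    1 guide low 76 x [-12.1 -11.   -5.6   8.7  11.5] y [65.9 65.9 67.6 69.9 71.4] z [30.2 50.4 68.9 69.8 69.9]
    1 guide top 585 x [-14.3 -12.8   2.   11.9  13.4] y [45.5 46.7 57.5 63.7 71.5] z [78.4 79.1 87.1 89.9 97. ]
    1 pad 1472 x [-11.8 -10.6  -0.3   9.8  11.4] y [ 93.5  95.2 106.4 115.5 116.7] z [118.5 120.2 135.8 140.5 141.2]
    -1 guide low 92 x [ 3.9  4.4  9.8 12.4 12.6] y [40.2 40.3 40.6 41.  41.1] z [27.1 27.5 40.2 64.9 68.3]
    -1 guide top 67 x [ 9.6 10.  11.7 13.8 13.9] y [40.3 40.4 44.  52.9 54.3] z [80.6 81.5 87.1 89.3 89.7]
top green(tool) 778 x [-47.  -45.3 -22.3  45.7  51.6] y [-4.1 -2.3 -0.9  0.1  0.6] z [-0.8  0.8 41.9 78.1 84.8]
   plane y= [-0.0075  0.0034 -1.1665]
    1 guide low 204 x [-13.9 -12.1   8.2  12.   12.2] y [42.1 42.3 47.4 68.6 70.5] z [25.7 28.1 53.2 69.6 69.9]
    1 guide top 198 x [-14.9 -12.9  -2.8  11.5  12.6] y
[... 851 characters left out ...]
.  71.3 71.8] z [78.4 79.2 84.9 95.7 97.3]
    1 pad 91 x [-5.5 -3.2 11.3 15.4 16.7] y [ 92.6  95.6 105.1 112.9 114.1] z [118.2 118.6 129.2 138.  138.9]
    -1 guide low 310 x [-8.4 -2.1 14.2 17.1 18.4] y [42.1 42.3 52.5 67.5 71. ] z [26.1 28.5 50.8 68.  69.5]
    -1 guide top 110 x [-11.7 -10.   12.   15.9  16.8] y [42.2 43.  57.1 70.9 71.7] z [78.5 78.9 85.  95.2 96.9]
    -1 pad 87 x [-5.8 -3.2 10.4 15.3 16.4] y [ 88.9  89.6  95.9 103.5 105.2] z [119.2 120.7 133.  142.7 143.7]
t [ 0.0018  0.0013 -0.0053] a [-0.0016  0.0002  0.0019] mm 2.297975861847177 deg 0.45139711764926566 now [0.5383 0.1576 0.3378] F [-0.2 -0.5 -1.6] open 0.0114 g 39.6 time 4.35 j [ 0.33 -0.32  1.48 -0.18  1.59  0.39]
```

step_arm --steps '[{"tx": -0.002, "ty": 0.001, "tz": 0.05, "ax": -0.001, "ay": 0.0, "az": 0.001, "jaw": 1.0}, {"tx": -0.004, "ty": 0.001, "tz": 0.11, "ax": -0.001, "ay": 0.0, "az": 0.002, "jaw": 1.0}, {"tx": -0.004, "ty": 0.001, "tz": 0.17, "ax": -0.001, "ay": 0.0, "az": 0.002, "jaw": 1.0}, {"tx": -0.004, "ty": 0.001, "tz": 0.18, "ax": -0.001, "ay": 0.0, "az": 0.002, "jaw": 1.0}, {"tx": -0.004, "ty": 0.001, "tz": 0.18, "ax": -0.001, "ay": 0.0, "az": 0.002, "jaw": 1.0}]'

```text
time_s: 4.85
tool_pos: [0.5688, 0.151, 0.2715]
ee_rot: [0.727, 0.652, 0.143, 0.16]
force: [0.1, -0.2, -0.9]
opening: 0.0111
gripper_force: 39.5
```

step_arm --steps '[{"tx": 0.0, "ty": 0.0, "tz": 0.0, "ax": 0.0, "ay": 0.0, "az": 0.0, "jaw": 1.0}, {"tx": 0.0, "ty": 0.0, "tz": 0.0, "ax": 0.0, "ay": 0.0, "az": 0.0, "jaw": 1.0}, {"tx": 0.0, "ty": 0.0, "tz": 0.0, "ax": 0.0, "ay": 0.0, "az": 0.0, "jaw": 1.0}, {"tx": 0.0, "ty": 0.0, "tz": 0.0, "ax": 0.0, "ay": 0.0, "az": 0.0, "jaw": 1.0}]'

```text
time_s: 5.25
tool_pos: [0.5687, 0.1529, 0.2728]
ee_rot: [0.726, 0.653, 0.145, 0.16]
force: [0.1, 0.5, -0.8]
opening: 0.011
gripper_force: 39.5
```

```bash
cat > rel.py <<'E'
from h import *
import sys
tag=sys.argv[1]; B=bayR(BY); go(*tgt(.105,0,-.0023))
pc=lambda k:np.percentile(k,[1,5,50,95,99]).round(1) if len(k)>3 else None
for n in('wrist','top','scene'):
    d=cam(n); cv2.imwrite(f'pics/{n}{tag}.png',d['pixels']); P=cloud(d); L=((P-BO)@B)*1000; L[d['range_z']<=0]=9999; c=d['pixels'].astype(int)
    g=(c[...,1]>c[...,2]*1.25)&(c[...,1]>c[...,0]*1.1)&(abs(L[...,0])<20)&(abs(L[...,1])<70)&(L[...,2]>80)&(L[...,2]<210)
    k=L[g]; print(n,'green(bay)',len(k),'x',pc(k[:,0]),'y',pc(k[:,1]),'z',pc(k[:,2]))
    if n!='wrist':
        M=np.c_[k[:,1],k[:,2],np.ones(len(k))]; print('   plane x=',np.linalg.lstsq(M,k[:,0],rcond=None)[0].round(4))
        # bottom edge slope in y
        ys=np.arange(-45,46,10); print('   foot z by y',[ (int(y),np.percentile(k[abs(k[:,1]-y)<5][:,2],2).round(1)) for y in ys if (abs(k[:,1]-y)<5).sum()>5])
    for sg in(1,-1):
        for nm,y0,y1,z0,z1 in(('low',35,66,30,70),('top',35,66,78,95),('pad',88,130,118,150)):
            m=(L[...,1]*sg>y0)&(L[...,1]*sg<y1)&(L[...,2]>z0)&(L[...,2]<z1)&(abs(L[...,0])<25)&~g
            k=L[m]
            if len(k)>10: print('   ',sg,nm,len(k),'x',pc(k[:,0]),'y',pc(k[:,1]*sg),'z',pc(k[:,2]))
E
python3 rel.py 4
```

```text
t [-0.0004  0.0004  0.0024] a [-0.0003 -0.     -0.0003] mm 0.9851664892811032 deg 0.0823317607043977 now [0.5687 0.1529 0.2728] F [ 0.1  0.5 -0.8] open 0.011 g 39.5 time 5.25 j [ 0.3  -0.29  1.57 -0.17  1.46  0.39]
wrist green(bay) 1608 x [-4.3 -3.2 -0.8  1.6  1.6] y [-49.1 -46.8  37.   50.1  50.2] z [120.3 152.1 195.9 197.1 197.6]
    1 top 1015 x [-13.9 -12.6   0.1  11.7  13.4] y [45.5 46.4 56.5 62.9 63.5] z [78.2 78.9 86.8 89.4 90.2]
    1 pad 2949 x [-11.7 -10.3  -0.4   9.9  11.2] y [ 93.4  95.2 106.1 115.2 116.7] z [118.6 120.6 135.7 140.5 141.2]
    -1 pad 914 x [-11.9 -11.1   0.4  10.6  11.5] y [ 90.8  91.6  95.1  98.9 100. ] z [133.  135.2 141.6 145.1 145.7]
top green(bay) 602 x [-2.5 -1.2  0.4  1.3  1.8] y [-52.5 -51.1 -28.8  42.4  46.3] z [113.3 119.5 159.5 197.5 199.2]
   plane x= [ 0.0019 -0.0037  0.9316]
   foot z by y [(-45, np.float64(110.5)), (-35, np.float64(121.2)), (-25, np.float64(118.7)), (-15, np.float64(119.3)), (-5, np.float64(118.9)), (5, np.float64(118.6)), (15, np.float64(117.3)), (35, np.float64(172.9)), (45, np.float64(161.5))]
    1 low 153 x [-13.9 -10.
[... 988 characters left out ...]
loat64(117.7)), (35, np.float64(117.9)), (45, np.float64(108.4))]
    1 low 241 x [ 9.2 10.9 14.1 17.4 18.2] y [44.1 44.8 54.3 63.7 65. ] z [30.5 31.9 50.4 67.9 69.4]
    1 top 57 x [-10.7  -9.5  12.2  16.2  17.6] y [43.9 44.5 51.  60.2 61. ] z [78.2 78.6 84.  87.6 87.8]
    1 pad 88 x [-7.7 -1.6 10.6 15.4 16.1] y [ 93.8  95.8 105.1 113.  114.1] z [118.3 119.4 130.  137.8 139. ]
    -1 low 259 x [-9.4 -1.5 14.3 17.6 19. ] y [42.1 42.3 51.7 62.5 65.1] z [30.2 31.7 50.8 68.3 69.6]
    -1 top 66 x [-10.4  -9.2  11.   16.2  17.1] y [41.9 42.5 50.  59.1 62.3] z [78.3 79.1 83.7 87.2 87.6]
    -1 pad 89 x [-7.7 -5.   9.9 15.5 16.4] y [ 88.9  90.   95.8 103.2 105.1] z [119.4 121.3 133.3 142.6 143.5]
```

step_arm --steps '[{"tx": 0.003, "ty": 0.0, "tz": 0.01, "ax": 0.0, "ay": 0.0, "az": 0.0, "jaw": 1.0}, {"tx": 0.003, "ty": 0.0, "tz": 0.025, "ax": 0.0, "ay": 0.0, "az": 0.0, "jaw": 1.0}, {"tx": 0.003, "ty": 0.0, "tz": 0.04, "ax": 0.0, "ay": 0.0, "az": 0.0, "jaw": 1.0}, {"tx": 0.003, "ty": 0.0, "tz": 0.055, "ax": 0.0, "ay": 0.0, "az": 0.0, "jaw": 1.0}, {"tx": 0.003, "ty": 0.0, "tz": 0.065, "ax": 0.0, "ay": 0.0, "az": 0.0, "jaw": 1.0}]'

```text
time_s: 5.9
tool_pos: [0.5798, 0.1527, 0.2469]
ee_rot: [0.726, 0.653, 0.143, 0.16]
force: [-0.6, 0.3, -1.6]
opening: 0.0107
gripper_force: 39.5
```

```bash
python3 - <<'E'
from h import *
B=bayR(BY); go(*tgt(.0795,0,-.001)); o=observe(); print('F bay',(B.T@o['force']).round(1),o['ft_torque'].round(2))
E
```

```text
t [ 0.0007  0.0028 -0.0041] a [-0.0011  0.0003 -0.0003] mm 2.0110686514129226 deg 0.21796979342747974 now [0.5798 0.1527 0.2469] F [-0.6  0.3 -1.6] open 0.0107 g 39.5 time 5.9 j [ 0.29 -0.27  1.6  -0.17  1.41  0.39]
F bay [-1.3  0.2 -1.1] [0.1  0.33 0.05]
```

step_arm --steps '[{"tx": 0.0, "ty": 0.0, "tz": 0.01, "ax": 0.0, "ay": 0.0, "az": 0.0, "jaw": 1.0}, {"tx": 0.0, "ty": 0.0, "tz": 0.02, "ax": 0.0, "ay": 0.0, "az": 0.0, "jaw": 1.0}, {"tx": 0.0, "ty": 0.0, "tz": 0.03, "ax": 0.0, "ay": 0.0, "az": 0.0, "jaw": 1.0}, {"tx": 0.0, "ty": 0.0, "tz": 0.04, "ax": 0.0, "ay": 0.0, "az": 0.0, "jaw": 1.0}, {"tx": 0.0, "ty": 0.0, "tz": 0.045, "ax": 0.0, "ay": 0.0, "az": 0.0, "jaw": 1.0}]'

```text
time_s: 6.4
tool_pos: [0.5876, 0.1519, 0.2319]
ee_rot: [0.726, 0.653, 0.144, 0.16]
force: [1.6, -1.3, -0.4]
opening: 0.0114
gripper_force: 39.7
```

```bash
python3 - <<'E'
from h import *
B=bayR(BY); go(*tgt(.061,0,-.001)); o=observe(); print('F bay',(B.T@o['force']).round(1),o['ft_torque'].round(2))
d=cam('scene'); cv2.imwrite('pics/s5.png',cv2.resize(d['pixels'][110:310,320:520],None,fx=3,fy=3))
E
```

```text
t [ 0.0005  0.0007 -0.0002] a [-0.0004  0.0001 -0.0004] mm 0.333360561253285 deg 0.10142111823648005 now [0.5876 0.1519 0.2319] F [ 1.6 -1.3 -0.4] open 0.0114 g 39.7 time 6.4 j [ 0.29 -0.25  1.61 -0.17  1.38  0.39]
F bay [ 1.4 -1.1 -1.1] [-0.08 -0.13  0.  ]
```

View pics/s5.png

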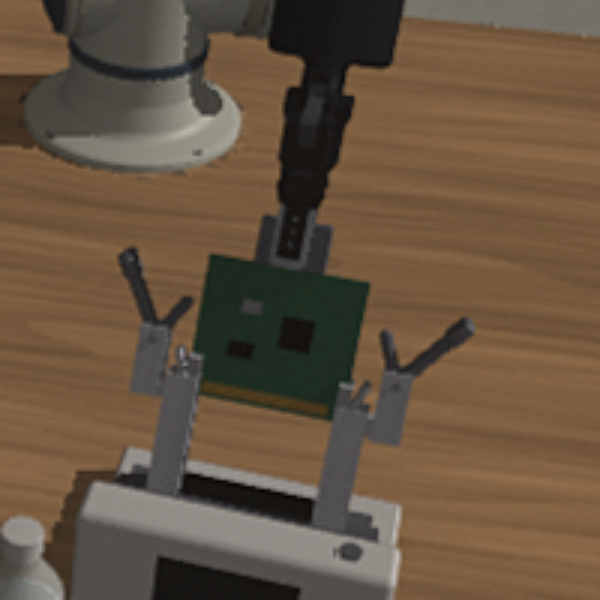

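The scene crop shows both plate edges inside the guides, with the foot below the guide tops at (190,385) and (340,415), level and centred. The force is only the board's weight, so I'll continue down.

step_arm --steps '[{"tx": 0.0, "ty": 0.0, "tz": 0.013, "ax": 0.0, "ay": 0.0, "az": 0.0, "jaw": 1.0}, {"tx": 0.0, "ty": 0.0, "tz": 0.026, "ax": 0.0, "ay": 0.0, "az": 0.0, "jaw": 1.0}, {"tx": 0.0, "ty": 0.0, "tz": 0.039, "ax": 0.0, "ay": 0.0, "az": 0.0, "jaw": 1.0}, {"tx": 0.0, "ty": 0.0, "tz": 0.052, "ax": 0.0, "ay": 0.0, "az": 0.0, "jaw": 1.0}, {"tx": 0.0, "ty": 0.0, "tz": 0.06, "ax": 0.0, "ay": 0.0, "az": 0.0, "jaw": 1.0}]'

```text
time_s: 6.95
tool_pos: [0.5977, 0.1508, 0.2099]
ee_rot: [0.726, 0.653, 0.144, 0.16]
force: [2.7, -0.0, 2.4]
opening: 0.0113
gripper_force: 39.9
```

```bash
cat > f.py <<'E'
from h import *
import sys
B=bayR(BY); go(*tgt(float(sys.argv[1]),0,-.001)); o=observe(); print('F bay',(B.T@o['force']).round(1),'tcp bay mm',((o['tool_pos']-BO)@B*1000).round(1))
E
python3 f.py .037
```

```text
t [ 0.0005  0.001  -0.0008] a [-0.0005  0.0002 -0.0004] mm 0.551317633276581 deg 0.11321902780745369 now [0.5977 0.1508 0.2099] F [ 2.7 -0.   2.4] open 0.0113 g 39.9 time 6.95 j [ 0.28 -0.23  1.63 -0.16  1.34  0.39]
F bay [3.5 0.3 1. ] tcp bay mm [ -0.4  -1.2 129.2]
```

step_arm --steps '[{"tx": 0.0, "ty": 0.003, "tz": 0.012, "ax": 0.0, "ay": 0.0, "az": 0.0, "jaw": 1.0}, {"tx": 0.0, "ty": 0.004, "tz": 0.024, "ax": 0.0, "ay": 0.0, "az": 0.0, "jaw": 1.0}, {"tx": 0.0, "ty": 0.004, "tz": 0.036, "ax": 0.0, "ay": 0.0, "az": 0.0, "jaw": 1.0}, {"tx": 0.0, "ty": 0.004, "tz": 0.048, "ax": 0.0, "ay": 0.0, "az": 0.0, "jaw": 1.0}, {"tx": 0.0, "ty": 0.004, "tz": 0.055, "ax": 0.0, "ay": 0.0, "az": 0.0, "jaw": 1.0}]'

```text
time_s: 7.45
tool_pos: [0.6077, 0.1498, 0.1896]
ee_rot: [0.726, 0.653, 0.143, 0.16]
force: [0.0, 0.5, -1.1]
opening: 0.011
gripper_force: 39.6
```

```bash
python3 f.py .015
```

```text
t [ 0.0006 -0.0004 -0.0023] a [-0.0012  0.0003 -0.0003] mm 0.9773319034673539 deg 0.2268086644018187 now [0.6077 0.1498 0.1896] F [ 0.   0.5 -1.1] open 0.011 g 39.6 time 7.45 j [ 0.27 -0.2   1.64 -0.16  1.3   0.39]
F bay [-0.5  0.5 -1. ] tcp bay mm [  0.2  -1.2 106.6]
```

step_arm --steps '[{"tx": 0.0, "ty": 0.0, "tz": 0.004, "ax": 0.0, "ay": 0.0, "az": 0.0, "jaw": 1.0}, {"tx": 0.0, "ty": 0.0, "tz": 0.008, "ax": 0.0, "ay": 0.0, "az": 0.0, "jaw": 1.0}, {"tx": 0.0, "ty": 0.0, "tz": 0.012, "ax": 0.0, "ay": 0.0, "az": 0.0, "jaw": 1.0}, {"tx": 0.0, "ty": 0.0, "tz": 0.016, "ax": 0.0, "ay": 0.0, "az": 0.0, "jaw": 1.0}, {"tx": 0.0, "ty": 0.0, "tz": 0.018, "ax": 0.0, "ay": 0.0, "az": 0.0, "jaw": 1.0}]'

```text
time_s: 7.95
tool_pos: [0.6109, 0.1495, 0.1842]
ee_rot: [0.726, 0.653, 0.144, 0.16]
force: [-0.9, -0.2, -1.3]
opening: 0.0119
gripper_force: 39.6
```

```bash
python3 f.py .008
```

```text
t [ 0.0004 -0.0018 -0.0006] a [-0.0008  0.0002 -0.0003] mm 0.7871066133308056 deg 0.15262551252741544 now [0.6109 0.1495 0.1842] F [-0.9 -0.2 -1.3] open 0.0119 g 39.6 time 7.95 j [ 0.27 -0.19  1.64 -0.16  1.29  0.39]
F bay [-1.3 -0.3 -0.8] tcp bay mm [  0.7  -1.2 100.2]
```

step_arm --steps '[{"tx": 0.0, "ty": -0.001, "tz": 0.003, "ax": 0.0, "ay": 0.0, "az": 0.0, "jaw": 1.0}, {"tx": 0.0, "ty": -0.001, "tz": 0.006, "ax": 0.0, "ay": 0.0, "az": 0.0, "jaw": 1.0}, {"tx": 0.0, "ty": -0.001, "tz": 0.009, "ax": 0.0, "ay": 0.0, "az": 0.0, "jaw": 1.0}, {"tx": 0.0, "ty": -0.001, "tz": 0.01, "ax": 0.0, "ay": 0.0, "az": 0.0, "jaw": 1.0}, {"tx": 0.0, "ty": -0.001, "tz": 0.01, "ax": 0.0, "ay": 0.0, "az": 0.0, "jaw": 1.0}]'

```text
time_s: 8.45
tool_pos: [0.6123, 0.1494, 0.1809]
ee_rot: [0.726, 0.653, 0.144, 0.16]
force: [-1.9, -0.2, 1.4]
opening: 0.0113
gripper_force: 40.0
```

```bash
python3 f.py .004
```

```text
t [ 0.0003 -0.0016  0.0005] a [-0.0006  0.0001 -0.0003] mm 0.6704859442436272 deg 0.11896454260239261 now [0.6123 0.1494 0.1809] F [-1.9 -0.2  1.4] open 0.0113 g 40.0 time 8.45 j [ 0.27 -0.19  1.65 -0.16  1.28  0.39]
F bay [-1.1 -0.4  2. ] tcp bay mm [ 0.6 -1.1 96.7]
```

Contact: about 3 N on the connector. I'll release and check.

step_arm --steps '[{"tx": 0.0, "ty": 0.0, "tz": 0.0, "ax": 0.0, "ay": 0.0, "az": 0.0, "jaw": 0.7}, {"tx": 0.0, "ty": 0.0, "tz": 0.0, "ax": 0.0, "ay": 0.0, "az": 0.0, "jaw": 0.5}, {"tx": 0.0, "ty": 0.0, "tz": 0.0, "ax": 0.0, "ay": 0.0, "az": 0.0, "jaw": 0.3}, {"tx": 0.0, "ty": 0.0, "tz": 0.0, "ax": 0.0, "ay": 0.0, "az": 0.0, "jaw": 0.3}, {"tx": 0.0, "ty": 0.0, "tz": 0.0, "ax": 0.0, "ay": 0.0, "az": 0.0, "jaw": 0.3}]'

```text
time_s: 8.95
tool_pos: [0.6123, 0.1493, 0.1805]
ee_rot: [0.726, 0.653, 0.144, 0.16]
force: [0.7, 0.5, 0.9]
opening: 0.0295
gripper_force: 0.0
```

```bash
python3 f.py .004; python3 - <<'E'
from h import *
B=bayR(BY); d=cam('scene'); cv2.imwrite('pics/s6.png',d['pixels']); P=cloud(d); L=((P-BO)@B)*1000; L[d['range_z']<=0]=9999; c=d['pixels'].astype(int)
g=(c[...,1]>c[...,2]*1.25)&(c[...,1]>c[...,0]*1.1)&(abs(L[...,0])<20)&(abs(L[...,1])<60)&(L[...,2]>20)&(L[...,2]<210); k=L[g]
print(len(k),[(y,np.percentile(k[abs(k[:,1]-y)<6][:,2],98).round(1)) for y in(-36,-26,26,36)],np.median(k[:,0]))
E
```

```text
t [ 0.0004 -0.0011 -0.0004] a [-0.0007  0.0002 -0.0003] mm 0.49135148556911445 deg 0.14378096052911618 now [0.6123 0.1493 0.1805] F [0.7 0.5 0.9] open 0.0295 g 0.0 time 8.95 j [ 0.27 -0.19  1.65 -0.16  1.28  0.39]
F bay [1.  0.6 0.5] tcp bay mm [ 0.4 -1.2 96.3]
1550 [(-36, np.float64(94.7)), (-26, np.float64(94.9)), (26, np.float64(94.8)), (36, np.float64(94.6))] 3.361674565847662
```

step_arm --steps '[{"tx": 0.0, "ty": 0.0, "tz": -0.06, "ax": 0.0, "ay": 0.0, "az": 0.0, "jaw": 0.3}, {"tx": 0.0, "ty": 0.0, "tz": -0.15, "ax": 0.0, "ay": 0.0, "az": 0.0, "jaw": 0.3}, {"tx": 0.05, "ty": 0.0, "tz": -0.21, "ax": 0.0, "ay": 0.0, "az": 0.0, "jaw": 0.6}, {"tx": 0.17, "ty": 0.0, "tz": -0.21, "ax": 0.0, "ay": 0.0, "az": 0.0, "jaw": 1.0}, {"tx": 0.29, "ty": 0.0, "tz": -0.21, "ax": 0.0, "ay": 0.0, "az": 0.0, "jaw": 1.0}]'

```text
time_s: 9.5
tool_pos: [0.5898, 0.2693, 0.2595]
ee_rot: [0.727, 0.652, 0.146, 0.161]
force: [1.9, 0.3, -0.2]
opening: 0.0003
gripper_force: 0.0
```

step_arm --steps '[{"tx": 0.06, "ty": 0.0, "tz": 0.0, "ax": 0.0, "ay": 0.0, "az": 0.0, "jaw": 1.0}, {"tx": 0.06, "ty": 0.0, "tz": 0.0, "ax": 0.0, "ay": 0.0, "az": 0.0, "jaw": 1.0}, {"tx": 0.06, "ty": 0.0, "tz": 0.0, "ax": 0.0, "ay": 0.0, "az": 0.0, "jaw": 1.0}]'

```text
time_s: 9.8
tool_pos: [0.5918, 0.2925, 0.2562]
ee_rot: [0.726, 0.653, 0.144, 0.16]
force: [0.2, -1.0, 0.6]
opening: -0.0001
gripper_force: 0.0
```

```bash
python3 f.py .004;  python3 - <<'E'
from h import *
B=bayR(BY);pc=lambda k:np.percentile(k,[1,5,50,95,99]).round(1) if len(k)>3 else None
for n in('top','wrist'):
  d=cam(n); cv2.imwrite(f'pics/{n}7.png',d['pixels']); P=cloud(d); L=((P-BO)@B)*1000; L[d['range_z']<=0]=9999
  for sg in(1,-1):
    m=(L[...,1]*sg>80)&(L[...,1]*sg<125)&(L[...,2]>118)&(L[...,2]<155)&(abs(L[...,0])<20);k=L[m]
    if len(k)>5: print(n,sg,len(k),'x',pc(k[:,0]),'y',pc(k[:,1]*sg),'z',pc(k[:,2]))
o=np.zeros((480,800,3),np.uint8);o[:360,:480]=cv2.resize(cv2.imread('pics/wrist7.png'),(480,360));o[:320,480:]=cv2.resize(cv2.imread('pics/top7.png')[140:340,110:310],(320,320));cv2.imwrite('pics/m7.png',o)
E
```

```text
t [-0.35   -0.0005  0.2089] a [-0.0009  0.0003  0.0001] mm 163.04578047930994 deg 0.1702457722838239 now [0.5918 0.2925 0.2562] F [ 0.2 -1.   0.6] open -0.0001 g 0.0 time 9.8 j [ 0.54 -0.06  1.39 -0.26  1.46  0.63]
F bay [ 0.6 -1.   0.4] tcp bay mm [  0.4 139.1 179.9]
top 1 237 x [-12.4 -10.3  -0.3   9.9  10.8] y [ 88.4  90.1 101.5 111.7 113.3] z [118.4 119.8 134.9 142.4 143.3]
top -1 162 x [-12.3 -10.2   0.7  10.5  11.1] y [ 84.9  86.7  99.  106.5 107. ] z [119.2 121.7 142.9 147.4 148.3]
```

View pics/m7.png

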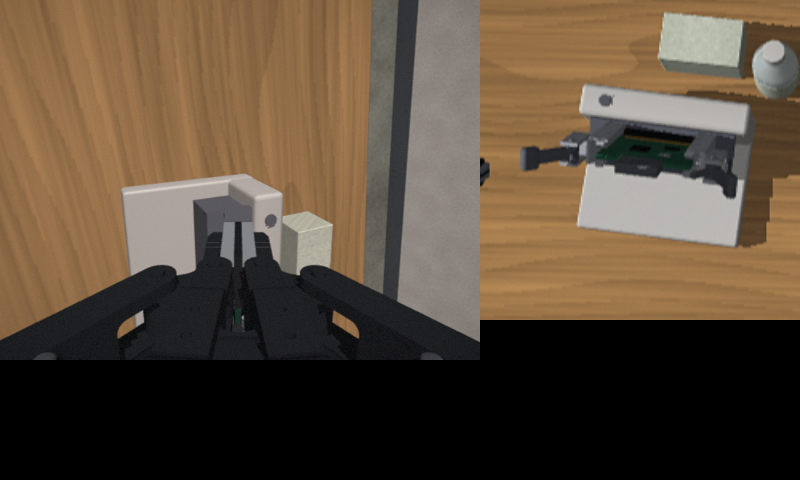

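The montage shows the board standing in the bay, top-view bar at (640,165), with both levers still open: left pad (530,158), right pad (733,180). The gripper is clear outside the left lever. I'll lower it and push that lever in.

step_arm --steps '[{"tx": 0.0, "ty": 0.0, "tz": 0.05, "ax": 0.0, "ay": 0.0, "az": 0.0, "jaw": 1.0}, {"tx": 0.0, "ty": 0.0, "tz": 0.1, "ax": 0.0, "ay": 0.0, "az": 0.0, "jaw": 1.0}, {"tx": 0.0, "ty": 0.0, "tz": 0.12, "ax": 0.0, "ay": 0.0, "az": 0.0, "jaw": 1.0}, {"tx": -0.02, "ty": 0.0, "tz": 0.12, "ax": 0.0, "ay": 0.0, "az": 0.0, "jaw": 1.0}, {"tx": -0.04, "ty": 0.0, "tz": 0.12, "ax": 0.0, "ay": 0.0, "az": 0.0, "jaw": 1.0}]'

```text
time_s: 10.4
tool_pos: [0.6099, 0.2753, 0.2145]
ee_rot: [0.726, 0.653, 0.146, 0.159]
force: [-4.2, 10.3, 5.2]
opening: 0.0
gripper_force: 4.8
```

step_arm --steps '[{"tx": -0.015, "ty": 0.0, "tz": 0.0, "ax": 0.0, "ay": 0.0, "az": 0.0, "jaw": 1.0}, {"tx": -0.03, "ty": 0.0, "tz": 0.0, "ax": 0.0, "ay": 0.0, "az": 0.0, "jaw": 1.0}, {"tx": -0.045, "ty": 0.0, "tz": 0.0, "ax": 0.0, "ay": 0.0, "az": 0.0, "jaw": 1.0}, {"tx": -0.06, "ty": 0.0, "tz": 0.0, "ax": 0.0, "ay": 0.0, "az": 0.0, "jaw": 1.0}, {"tx": -0.06, "ty": 0.0, "tz": 0.0, "ax": 0.0, "ay": 0.0, "az": 0.0, "jaw": 1.0}]'

```text
time_s: 10.9
tool_pos: [0.6081, 0.25, 0.216]
ee_rot: [0.726, 0.652, 0.146, 0.161]
force: [0.1, 2.1, 1.5]
opening: 0.0002
gripper_force: 1.1
```

```bash
cat > lv.py <<'E'
from h import *
B=bayR(BY); o=observe(); print('F bay',(B.T@o['force']).round(1),'tcp bay mm',((o['tool_pos']-BO)@B*1000).round(1),'tq',o['ft_torque'].round(2),'t',o['time_s'],'rot err',(R.from_quat(o['ee_rot']).inv()*R.from_matrix(tgt(0)[1])).as_rotvec().round(4))
pc=lambda k:np.percentile(k,[1,50,99]).round(1)
for n in('top','scene'):
  d=cam(n); cv2.imwrite(f'pics/{n}_{o["time_s"]:.2f}.png',d['pixels']); P=cloud(d); L=((P-BO)@B)*1000; L[d['range_z']<=0]=9999; c=d['pixels'].astype(int)
  for sg in(1,-1):
    m=(L[...,1]*sg>28)&(L[...,1]*sg<125)&(L[...,2]>122)&(L[...,2]<160)&(abs(L[...,0])<20);k=L[m]
    if len(k)>5: print(n,sg,len(k),'y',pc(k[:,1]*sg),'z',pc(k[:,2]), 'ang',np.degrees(np.arctan2(np.median(k[:,1]*sg)-76,np.median(k[:,2])-94)).round(1))
  if n=='scene':
    g=(c[...,1]>c[...,2]*1.25)&(c[...,1]>c[...,0]*1.1)&(abs(L[...,0])<20)&(abs(L[...,1])<60)&(L[...,2]>20)&(L[...,2]<120); k=L[g]
    print('plate top',[(y,np.percentile(k[abs(k[:,1]-y)<6][:,2],98).round(1)) for y in(-26,26)])
E
python3 lv.py
```

```text
F bay [0.5 2.1 1.4] tcp bay mm [  2.1  98.5 134.7] tq [0.31 0.06 0.16] t 10.9 rot err [ 0.0012 -0.0015 -0.0023]
top 1 219 y [73.8 79.2 92.4] z [123.2 150.1 158.6] ang 3.2
top -1 161 y [ 59.7  98.9 107.1] z [122.4 143.1 148.7] ang 25.0
scene 1 273 y [ 76.1  92.5 108.2] z [123.9 144.  159.4] ang 18.2
scene -1 83 y [ 87.3  96.1 104.9] z [122.9 134.  143.4] ang 26.7
plate top [(-26, np.float64(94.9)), (26, np.float64(94.8))]
```

step_arm --steps '[{"tx": -0.013, "ty": -0.003, "tz": 0.0, "ax": 0.0, "ay": 0.0, "az": 0.0, "jaw": 1.0}, {"tx": -0.026, "ty": -0.004, "tz": 0.0, "ax": 0.0, "ay": 0.0, "az": 0.0, "jaw": 1.0}, {"tx": -0.039, "ty": -0.004, "tz": 0.0, "ax": 0.0, "ay": 0.0, "az": 0.0, "jaw": 1.0}, {"tx": -0.052, "ty": -0.004, "tz": 0.0, "ax": 0.0, "ay": 0.0, "az": 0.0, "jaw": 1.0}, {"tx": -0.06, "ty": -0.004, "tz": 0.0, "ax": 0.0, "ay": 0.0, "az": 0.0, "jaw": 1.0}]'

```text
time_s: 11.5
tool_pos: [0.6038, 0.2271, 0.2119]
ee_rot: [0.726, 0.653, 0.144, 0.159]
force: [3.5, 7.8, 0.0]
opening: 0.0001
gripper_force: 3.5
```

```bash
python3 lv.py
```

```text
F bay [ 2.4  8.2 -1.1] tcp bay mm [ -1.3  75.2 131.8] tq [ 1.23 -0.32  0.59] t 11.5 rot err [-0.0027 -0.0012 -0.0009]
top 1 190 y [48.6 57.6 68.6] z [133.9 146.5 159.4] ang -19.3
top -1 155 y [ 60.2  99.3 107.1] z [122.2 143.3 148.5] ang 25.3
scene 1 284 y [50.5 69.5 84.5] z [123.  142.  159.8] ang -7.7
scene -1 83 y [ 88.4  96.1 105.5] z [122.3 134.1 143.5] ang 26.6
plate top [(-26, np.float64(89.0)), (26, np.float64(89.3))]
```

step_arm --steps '[{"tx": -0.01, "ty": 0.0, "tz": 0.0, "ax": 0.0, "ay": 0.0, "az": 0.0, "jaw": 1.0}, {"tx": -0.018, "ty": 0.0, "tz": 0.0, "ax": 0.0, "ay": 0.0, "az": 0.0, "jaw": 1.0}, {"tx": -0.025, "ty": 0.0, "tz": 0.0, "ax": 0.0, "ay": 0.0, "az": 0.0, "jaw": 1.0}, {"tx": -0.03, "ty": 0.0, "tz": 0.0, "ax": 0.0, "ay": 0.0, "az": 0.0, "jaw": 1.0}, {"tx": -0.03, "ty": 0.0, "tz": 0.0, "ax": 0.0, "ay": 0.0, "az": 0.0, "jaw": 1.0}]'

```text
time_s: 12.1
tool_pos: [0.6022, 0.2219, 0.2126]
ee_rot: [0.724, 0.655, 0.149, 0.155]
force: [5.5, 26.9, -1.0]
opening: 0.0001
gripper_force: 11.4
```

```bash
python3 lv.py
```

```text
F bay [ 1.9 27.4 -2. ] tcp bay mm [ -1.9  69.9 132.9] tq [ 4.13 -0.46  1.96] t 12.1 rot err [-0.0021 -0.0144  0.0008]
top 1 184 y [44.4 52.8 64.1] z [123.8 144.8 158.6] ang -24.5
top -1 163 y [ 57.9  99.  107.1] z [122.2 143.  148.3] ang 25.2
scene 1 263 y [47.3 64.8 79.6] z [123.2 141.7 159.2] ang -13.3
scene -1 83 y [ 88.3  96.3 104.9] z [122.2 134.  143.7] ang 26.9
plate top [(-26, np.float64(87.0)), (26, np.float64(86.7))]
```

The left lever is at its stop: 27 N, with the plate 8 mm lower and level. I'll move to the right lever.

step_arm --steps '[{"tx": 0.05, "ty": 0.0, "tz": 0.0, "ax": 0.0, "ay": 0.0, "az": 0.0, "jaw": 1.0}, {"tx": 0.05, "ty": 0.0, "tz": -0.08, "ax": 0.0, "ay": 0.0, "az": 0.0, "jaw": 1.0}, {"tx": 0.0, "ty": 0.004, "tz": -0.12, "ax": 0.0, "ay": 0.0, "az": 0.0, "jaw": 1.0}, {"tx": -0.12, "ty": 0.004, "tz": -0.12, "ax": 0.0, "ay": 0.0, "az": 0.0, "jaw": 1.0}, {"tx": -0.24, "ty": 0.004, "tz": -0.12, "ax": 0.0, "ay": 0.0, "az": 0.0, "jaw": 1.0}]'

```text
time_s: 12.7
tool_pos: [0.5728, 0.1198, 0.2561]
ee_rot: [0.726, 0.654, 0.143, 0.16]
force: [1.3, -1.2, -0.9]
opening: -0.0001
gripper_force: 0.0
```

step_arm --steps '[{"tx": -0.12, "ty": 0.0, "tz": 0.0, "ax": 0.0, "ay": 0.0, "az": 0.0, "jaw": 1.0}, {"tx": -0.24, "ty": 0.0, "tz": 0.0, "ax": 0.0, "ay": 0.0, "az": 0.0, "jaw": 1.0}, {"tx": -0.24, "ty": 0.0, "tz": 0.0, "ax": 0.0, "ay": 0.0, "az": 0.0, "jaw": 1.0}, {"tx": -0.24, "ty": 0.0, "tz": 0.0, "ax": 0.0, "ay": 0.0, "az": 0.0, "jaw": 1.0}]'

```text
time_s: 13.1
tool_pos: [0.5629, 0.0237, 0.2557]
ee_rot: [0.728, 0.652, 0.143, 0.16]
force: [0.5, 0.2, 0.6]
opening: 0.0
gripper_force: 0.0
```

```bash
python3 lv.py; python3 - <<'E'
from h import *
B=bayR(BY); go(BO+B@[0,-.132,.133],tgt(0)[1])
E
```

```text
F bay [0.7 0.2 0.4] tcp bay mm [  -0.4 -131.3  179.7] tq [0.02 0.23 0.02] t 13.1 rot err [-0.0043  0.0028 -0.0046]
top 1 129 y [44.7 50.5 63.9] z [124.  143.8 148.6] ang -27.1
top -1 160 y [ 58.5  99.2 107. ] z [122.3 143.1 148.5] ang 25.3
scene 1 78 y [46.6 54.8 63.3] z [122.4 134.6 143.8] ang -27.5
scene -1 83 y [ 87.4  96.4 105.1] z [122.3 133.5 143.5] ang 27.3
plate top [(-26, np.float64(88.4)), (26, np.float64(87.7))]
t [-0.0079  0.0009  0.1172] a [-0.0012  0.0002 -0.0003] mm 46.99098016970737 deg 0.22818288654228572 now [0.5633 0.0262 0.256 ] F [ 0.3 -0.1 -0.8] open -0.0005 g 0.0 time 13.2 j [ 0.02 -0.39  1.68 -0.05  1.43  0.12]
```

step_arm --steps '[{"tx": -0.005, "ty": 0.0, "tz": 0.05, "ax": 0.0, "ay": 0.0, "az": 0.0, "jaw": 1.0}, {"tx": -0.005, "ty": 0.0, "tz": 0.1, "ax": 0.0, "ay": 0.0, "az": 0.0, "jaw": 1.0}, {"tx": -0.003, "ty": 0.0, "tz": 0.117, "ax": 0.0, "ay": 0.0, "az": 0.0, "jaw": 1.0}, {"tx": 0.017, "ty": 0.0, "tz": 0.117, "ax": 0.0, "ay": 0.0, "az": 0.0, "jaw": 1.0}, {"tx": 0.035, "ty": 0.0, "tz": 0.117, "ax": 0.0, "ay": 0.0, "az": 0.0, "jaw": 1.0}]'

```text
time_s: 13.7
tool_pos: [0.5845, 0.0383, 0.2149]
ee_rot: [0.726, 0.653, 0.143, 0.16]
force: [-5.1, -6.0, 4.0]
opening: 0.0003
gripper_force: 3.4
```

step_arm --steps '[{"tx": 0.015, "ty": 0.0, "tz": 0.0, "ax": 0.0, "ay": 0.0, "az": 0.0, "jaw": 1.0}, {"tx": 0.03, "ty": 0.0, "tz": 0.0, "ax": 0.0, "ay": 0.0, "az": 0.0, "jaw": 1.0}, {"tx": 0.045, "ty": 0.0, "tz": 0.0, "ax": 0.0, "ay": 0.0, "az": 0.0, "jaw": 1.0}, {"tx": 0.06, "ty": 0.0, "tz": 0.0, "ax": 0.0, "ay": 0.0, "az": 0.0, "jaw": 1.0}, {"tx": 0.06, "ty": 0.0, "tz": 0.0, "ax": 0.0, "ay": 0.0, "az": 0.0, "jaw": 1.0}]'

```text
time_s: 14.2
tool_pos: [0.5875, 0.0627, 0.2155]
ee_rot: [0.726, 0.653, 0.145, 0.16]
force: [0.3, 0.5, -0.5]
opening: 0.0
gripper_force: 0.2
```

```bash
python3 lv.py
```

```text
F bay [ 0.   0.6 -0.5] tcp bay mm [  1.1 -89.9 134.6] tq [-0.06  0.18 -0.05] t 14.2 rot err [-0.0004 -0.0008 -0.0001]
top 1 129 y [45.  50.2 63.9] z [124.3 144.7 148.5] ang -26.9
top -1 18 y [ 98.9 101.3 103. ] z [137.2 148.7 158. ] ang 24.8
scene 1 78 y [46.6 55.1 64.5] z [122.6 133.8 143.5] ang -27.7
scene -1 260 y [ 69.5  83.9 101.4] z [122.9 144.1 159.7] ang 8.9
plate top [(-26, np.float64(88.0)), (26, np.float64(87.6))]
```

step_arm --steps '[{"tx": 0.013, "ty": -0.002, "tz": 0.0, "ax": 0.0, "ay": 0.0, "az": 0.0, "jaw": 1.0}, {"tx": 0.026, "ty": -0.003, "tz": 0.0, "ax": 0.0, "ay": 0.0, "az": 0.0, "jaw": 1.0}, {"tx": 0.039, "ty": -0.003, "tz": 0.0, "ax": 0.0, "ay": 0.0, "az": 0.0, "jaw": 1.0}, {"tx": 0.05, "ty": -0.003, "tz": 0.0, "ax": 0.0, "ay": 0.0, "az": 0.0, "jaw": 1.0}, {"tx": 0.054, "ty": -0.003, "tz": 0.0, "ax": 0.0, "ay": 0.0, "az": 0.0, "jaw": 1.0}]'

```text
time_s: 14.8
tool_pos: [0.5882, 0.0829, 0.213]
ee_rot: [0.726, 0.653, 0.143, 0.16]
force: [0.6, -4.8, -0.5]
opening: 0.0002
gripper_force: 1.9
```

```bash
python3 lv.py
```

```text
F bay [ 0.8 -4.7 -0.9] tcp bay mm [ -1.2 -69.8 133. ] tq [-0.71  0.16 -0.24] t 14.8 rot err [-0.0034  0.0018 -0.001 ]
top 1 129 y [45.  50.5 63.8] z [124.7 144.3 148.4] ang -26.9
top -1 23 y [55.5 81.9 82.9] z [135.9 146.9 157.9] ang 6.3
scene 1 78 y [46.6 54.8 63.3] z [122.3 134.8 143.7] ang -27.4
scene -1 258 y [46.4 64.4 80.7] z [122.5 142.  159.3] ang -13.5
plate top [(-26, np.float64(88.1)), (26, np.float64(87.7))]
```

Nearly there. I'll push the last few millimetres against the stop.

step_arm --steps '[{"tx": 0.01, "ty": 0.0, "tz": 0.0, "ax": 0.0, "ay": 0.0, "az": 0.0, "jaw": 1.0}, {"tx": 0.018, "ty": 0.0, "tz": 0.0, "ax": 0.0, "ay": 0.0, "az": 0.0, "jaw": 1.0}, {"tx": 0.025, "ty": 0.0, "tz": 0.0, "ax": 0.0, "ay": 0.0, "az": 0.0, "jaw": 1.0}, {"tx": 0.025, "ty": 0.0, "tz": 0.0, "ax": 0.0, "ay": 0.0, "az": 0.0, "jaw": 1.0}]'

```text
time_s: 15.3
tool_pos: [0.5886, 0.0863, 0.2129]
ee_rot: [0.728, 0.651, 0.138, 0.164]
force: [-4.6, -23.9, 1.5]
opening: 0.0001
gripper_force: 11.5
```

```bash
python3 lv.py
```

```text
F bay [ -1.3 -24.3   2.2] tcp bay mm [ -1.2 -66.3 132.9] tq [-3.87  0.77 -1.84] t 15.3 rot err [-0.0044  0.0147 -0.0025]
top 1 126 y [44.6 50.5 63.6] z [125.  144.2 148.5] ang -27.0
top -1 30 y [74.7 78.7 79.2] z [137.3 148.3 158.7] ang 2.8
scene 1 78 y [46.6 54.8 63.3] z [122.2 134.5 143.2] ang -27.6
scene -1 254 y [43.7 61.1 77.7] z [123.2 142.  159.5] ang -17.2
plate top [(-26, np.float64(87.4)), (26, np.float64(86.9))]
```

step_arm --steps '[{"tx": -0.05, "ty": 0.0, "tz": 0.0, "ax": 0.0, "ay": 0.0, "az": 0.0, "jaw": 1.0}, {"tx": -0.05, "ty": 0.0, "tz": -0.06, "ax": 0.0, "ay": 0.0, "az": 0.0, "jaw": 1.0}, {"tx": -0.05, "ty": 0.0, "tz": -0.14, "ax": 0.0, "ay": 0.0, "az": 0.0, "jaw": 1.0}, {"tx": 0.07, "ty": 0.003, "tz": -0.14, "ax": 0.0, "ay": 0.0, "az": 0.0, "jaw": 1.0}, {"tx": 0.19, "ty": 0.003, "tz": -0.14, "ax": 0.0, "ay": 0.0, "az": 0.0, "jaw": 1.0}]'

```text
time_s: 15.9
tool_pos: [0.5755, 0.1718, 0.2678]
ee_rot: [0.727, 0.652, 0.146, 0.16]
force: [0.5, 0.4, -0.9]
opening: 0.0004
gripper_force: 0.0
```

step_arm --steps '[{"tx": 0.12, "ty": 0.0, "tz": 0.0, "ax": 0.0, "ay": 0.0, "az": 0.0, "jaw": 1.0}, {"tx": 0.22, "ty": 0.0, "tz": 0.0, "ax": 0.0, "ay": 0.0, "az": 0.0, "jaw": 1.0}, {"tx": 0.22, "ty": 0.0, "tz": 0.0, "ax": 0.0, "ay": 0.0, "az": 0.0, "jaw": 1.0}, {"tx": 0.22, "ty": 0.0, "tz": 0.0, "ax": 0.0, "ay": 0.0, "az": 0.0, "jaw": 1.0}]'

```text
time_s: 16.3
tool_pos: [0.5838, 0.2601, 0.2642]
ee_rot: [0.725, 0.654, 0.144, 0.159]
force: [-0.1, -0.2, 0.3]
opening: -0.0
gripper_force: 0.0
```

```bash
python3 lv.py; python3 - <<'E'
from h import *
B=bayR(BY); go(BO+B@[0,.092,.134],tgt(0)[1])
E
```

```text
F bay [-0.  -0.2  0.3] tcp bay mm [ -0.3 106.  189. ] tq [-0.    0.21 -0.03] t 16.3 rot err [-0.004  -0.0007  0.0015]
top 1 130 y [44.5 50.5 64.2] z [123.3 144.2 148.6] ang -26.9
top -1 189 y [45.7 55.8 66.6] z [122.2 141.1 149.1] ang -23.2
scene 1 77 y [46.6 54.8 63. ] z [123.2 134.8 144. ] ang -27.5
scene -1 69 y [44.2 51.4 60.9] z [122.8 134.2 143.8] ang -31.5
plate top [(-26, np.float64(87.5)), (26, np.float64(87.3))]
t [-0.0302 -0.0012  0.139 ] a [-0.0008  0.0001 -0.0004] mm 56.88725037165244 deg 0.16407238805376312 now [0.5843 0.2581 0.2651] F [-0.8 -0.7  0.6] open 0.0003 g 0.0 time 16.4 j [ 0.49 -0.13  1.44 -0.24  1.46  0.58]
```

Both levers look symmetric and closed. I'll give the left one a final press to be sure.

step_arm --steps '[{"tx": -0.02, "ty": 0.0, "tz": 0.06, "ax": 0.0, "ay": 0.0, "az": 0.0, "jaw": 1.0}, {"tx": -0.03, "ty": 0.0, "tz": 0.12, "ax": 0.0, "ay": 0.0, "az": 0.0, "jaw": 1.0}, {"tx": -0.03, "ty": 0.0, "tz": 0.139, "ax": 0.0, "ay": 0.0, "az": 0.0, "jaw": 1.0}, {"tx": -0.05, "ty": 0.0, "tz": 0.139, "ax": 0.0, "ay": 0.0, "az": 0.0, "jaw": 1.0}, {"tx": -0.07, "ty": 0.0, "tz": 0.139, "ax": 0.0, "ay": 0.0, "az": 0.0, "jaw": 1.0}]'

```text
time_s: 16.9
tool_pos: [0.6048, 0.2274, 0.2159]
ee_rot: [0.726, 0.653, 0.145, 0.16]
force: [-0.3, 0.2, 0.1]
opening: 0.0002
gripper_force: 0.0
```

step_arm --steps '[{"tx": -0.012, "ty": 0.0, "tz": 0.0, "ax": 0.0, "ay": 0.0, "az": 0.0, "jaw": 1.0}, {"tx": -0.022, "ty": 0.0, "tz": 0.0, "ax": 0.0, "ay": 0.0, "az": 0.0, "jaw": 1.0}, {"tx": -0.03, "ty": 0.0, "tz": 0.0, "ax": 0.0, "ay": 0.0, "az": 0.0, "jaw": 1.0}, {"tx": -0.03, "ty": 0.0, "tz": 0.0, "ax": 0.0, "ay": 0.0, "az": 0.0, "jaw": 1.0}]'

```text
time_s: 17.3
tool_pos: [0.6038, 0.2205, 0.217]
ee_rot: [0.725, 0.654, 0.149, 0.158]
force: [3.0, 13.7, -0.3]
opening: 0.0
gripper_force: 5.8
```

```bash
python3 lv.py
```

```text
F bay [ 1.2 14.  -0.9] tcp bay mm [  1.5  68.7 136.1] tq [ 2.11 -0.28  1.01] t 17.3 rot err [ 0.0013 -0.0098 -0.0006]
top 1 172 y [44.3 52.5 62. ] z [128.1 145.2 159. ] ang -24.7
top -1 186 y [45.9 55.5 66.5] z [122.4 141.8 148. ] ang -23.2
scene 1 237 y [47.2 62.9 78.3] z [123.1 142.6 159.3] ang -15.1
scene -1 69 y [44.3 51.6 61.5] z [122.2 134.3 143.7] ang -31.2
plate top [(-26, np.float64(87.5)), (26, np.float64(87.3))]
```

step_arm --steps '[{"tx": 0.06, "ty": 0.0, "tz": 0.0, "ax": 0.0, "ay": 0.0, "az": 0.0, "jaw": 1.0}, {"tx": 0.1, "ty": 0.0, "tz": -0.06, "ax": 0.0, "ay": 0.0, "az": 0.0, "jaw": 1.0}, {"tx": 0.12, "ty": 0.0, "tz": -0.16, "ax": 0.0, "ay": 0.0, "az": 0.0, "jaw": 1.0}, {"tx": 0.12, "ty": 0.0, "tz": -0.25, "ax": 0.0, "ay": 0.0, "az": 0.0, "jaw": 1.0}, {"tx": 0.12, "ty": 0.0, "tz": -0.25, "ax": 0.0, "ay": 0.0, "az": 0.0, "jaw": 1.0}]'

```text
time_s: 17.9
tool_pos: [0.5666, 0.2697, 0.3146]
ee_rot: [0.725, 0.652, 0.15, 0.161]
force: [-0.3, -0.0, 1.3]
opening: 0.0001
gripper_force: 0.0
```

step_arm --steps '[{"tx": 0.0, "ty": 0.0, "tz": 0.0, "ax": 0.0, "ay": 0.0, "az": 0.0, "jaw": 1.0}, {"tx": 0.0, "ty": 0.0, "tz": 0.0, "ax": 0.0, "ay": 0.0, "az": 0.0, "jaw": 1.0}]'

```text
time_s: 18.1
tool_pos: [0.5666, 0.2682, 0.3044]
ee_rot: [0.726, 0.653, 0.143, 0.16]
force: [0.2, -0.1, -0.7]
opening: -0.0002
gripper_force: 0.0
```

```bash
python3 lv.py; cd pics; f=$(ls -t scene_*.png|head -1); python3 -c "
import cv2;a=cv2.imread('$f')[170:390,180:500];cv2.imwrite('fin.png',cv2.resize(a,(800,550)))"
```

```text
F bay [-0.1 -0.1 -0.7] tcp bay mm [  0.3 112.2 233.1] tq [0.03 0.21 0.01] t 18.1 rot err [-0.0033  0.0012 -0.0008]
top 1 127 y [44.6 50.6 63.8] z [124.4 143.9 148.3] ang -27.0
top -1 180 y [45.7 55.2 65. ] z [123.7 142.1 148. ] ang -23.4
scene 1 76 y [46.6 54.5 63.3] z [122.4 134.6 143.8] ang -27.9
scene -1 69 y [44.3 51.5 61.7] z [122.2 134.5 143.7] ang -31.1
plate top [(-26, np.float64(87.2)), (26, np.float64(87.6))]
```

View pics/fin.png

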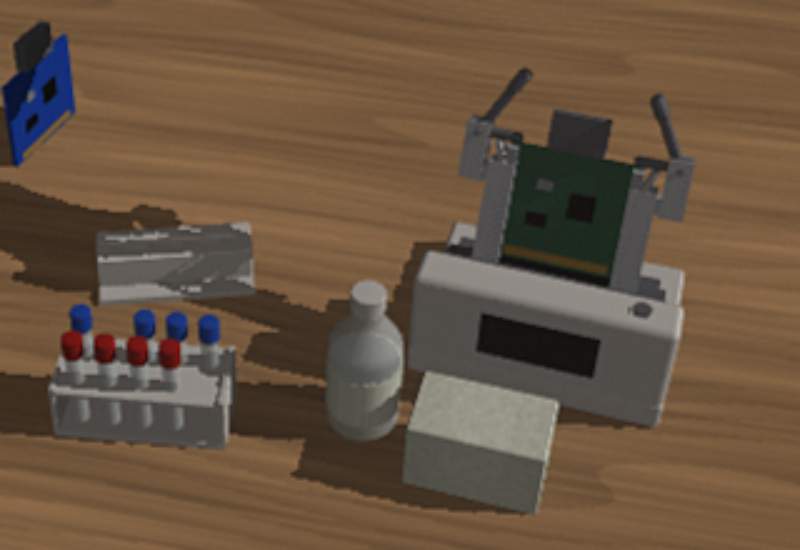

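The final picture shows the board seated at (570,200), both handles leaning inwards at (505,95) and (665,120) with their noses over the board. The bottle, rack and carton are where they were.

```bash
python3 -c "
from workcell import workorder
print(workorder.close_job())"
```

```text
the job is handed in; nothing more can be done
None
```

The job is handed in at about 18 s: the board is pressed about 7.5 mm down from its resting height (fully home is 8 mm), both ejector levers were pushed in to their stops, the gripper is clear, and the bottle, rack and carton were left where they stood; no verdict came back.

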